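# Jack up the centrifuge stone and hold it for a foot change

### The job

The front rubber feet of the stone slab under the mini centrifuge are to be changed: first clear the scraper from in front of the slab by laying it flat in the empty long lane of the service tray and letting it go. Then stand the lever jack with its saddle cup under the stud of the slab's lifting lug, push the jack's handle all the way down so that the jack alone raises both front feet about a centimetre off the bench, and finish while still holding the handle down. Do not shove the slab along the bench or disturb the beaker and the small bottle.

Things in the scene. Friction and masses are not known exactly. Their poses are not given: they have to be found in the camera images.
- scraper_grip (a point): scraper lying flat, 170 mm long, 60 g: black handle 95 x 20 x 13 mm (high) with a flat steel blade 64 x 26 x 3 mm at its +x end. This point is on the handle's centre line near the balance point, 6.5 mm above the underside: grip it here across the handle. The scraper reaches from 60 mm behind it (-x) to 110 mm ahead (+x). x runs along the tool to the blade, z up.
- tray_lane (a point): middle of the floor (3 mm above the bench) of the empty lane of the fixed grey service tray. The lane is 206 mm long (x) and 46 mm wide (y); the tray's walls are 22 mm high, but the lane's sides drop to 5 mm over the middle 114 mm (thumb scoops for fingers). The next lane, 49 mm towards -y, holds a brush with an 11 mm thick handle. The scraper may lie either way round.
- tray: the service tray, 214 x 152 mm, three lanes along its x: empty (+y edge), brush (middle), two new rubber feet (-y edge); origin in the middle of its underside, axes as at tray_lane
- lift_point (a point): lowest point of the round stud (12 mm thick, 6 mm long) under the steel lug in the middle of the slab's front, 38 mm above the bench. The lug is a tab 42 mm wide, top 49 mm up, that sticks out 48 mm from the slab's front face; a hexagon nut on it marks the stud, 30 mm out from the face. x points from the lug to the slab (the jack comes in along +x), z up.
- stone: the slab: pale stone 200 (x) x 190 x 32 mm on four 18 mm high rubber feet, with a mini centrifuge 115 mm tall fixed on top; loose, about 4.3 kg in all (3.5 to 5.1), some 16 N at the stud; origin at bench level below its middle, axes as at lift_point
- foot_left (a point): bottom of the slab's front left rubber foot (28 mm across), on the bench at the start (z = 0); axes as at lift_point
- foot_right (a point): bottom of the slab's front right rubber foot, likewise
- stone_back (a point): point on the bench mid-way between the slab's two rear feet, about which it tips when its front is raised; 210 mm behind the stud
- jack_cheeks (a point): where to grip the lever jack (loose, 0.87 kg) to carry it: between its two upright grey cheeks, which together measure 44 mm across (y) and 46 mm along x and stand 58 mm high; 42 mm above the jack's underside. x points forward to the saddle, the handle goes back (-x) and up, z up.
- jack: the jack's grey base plate, 145 x 70 x 8 mm, reaching from 100 mm behind the origin to 45 mm ahead of it; origin at the underside below the cheeks (z = 0 when it stands on the bench), axes as at jack_cheeks
- jack_saddle: the jack's steel saddle, a round cup 39 mm across with a rim, at the front end of the lever; it stays level; origin at its pivot pin 10 mm below the cup's floor
- saddle (a point): centre of the saddle cup's floor (hollow 31 mm across, rim 3.5 mm high). Handle up: 76 mm ahead of jack_cheeks, 28 mm above the bench, rim at 31.5 mm, so it passes under the stud. It meets the stud after 10 mm of rise and is 26 mm higher with the handle fully down; in rising it swings 4 mm forward (3 mm of it before it meets the stud).
- handle_grip (a point): middle of the handle's round rubber grip, 22 mm thick, 92 mm long, 170 mm behind the lever's pivot (which is 2 mm above jack_cheeks). Handle up: 99 mm above the bench, sloping up backwards at 0.331 rad; fully down: 44 mm, level. Press from above or grip from the sides; about 10 N lift the slab. The point's axes turn with the lever; at joint value 0 they are the jack's.
- jack_handle (a joint): lever angle: 0 handle up (a light spring returns it), 0.331 rad fully down at the stop (lever level). The saddle meets the stud at 0.13; the load sinks again if the handle is let go; fully down the front feet are about 12 mm off the bench
- beaker_mid (a point): clear beaker, 77 mm wide, 88 mm tall, standing; its centre, half-way up. Bystander.
- bottle_mid (a point): small reagent bottle 36 mm wide, 66 mm tall, standing; its centre, half-way up. Bystander.

How it is judged:
By the outcome, as a careful person would: the job done as asked, in the order asked, and still so for the second after the job is handed in, while the arm keeps its last pose, push and grip.
It also fails if it takes over 67 s, if anything falls off the work surface, if the arm or the gripper's body presses on something with over 40 N, if the wrist force passes 120 N, or if a joint passes its speed limit or range.

### The arm

A 6-joint arm with a two-finger parallel gripper is mounted at the origin on a cart in front of the work surface, level with it; the furniture and walls round the work are solid. World frame = base frame: x ahead of the robot, y to its left, z up, the work surface at z = 0. Lengths are in m, angles in rad, forces in N, time in s.
With the tool pointing down it reaches from about 0.25 to 0.775 m from the base axis. Payload 4 kg.
Tool frame: the origin (TCP) lies between the finger pads; the fingertips stand 11 mm ahead of it and the grasp point (between the pads) lies 8 mm behind it; z points along the fingers, y is the direction in which the jaws open and shut (so a half turn about z gives the same grasp; the last joint's range is limited). The gripper opens to 94 mm and grips with 3 to 60 N. Pads are 16 mm wide; open, the fingers measure 119 mm over their backs; the gripper's body (75 mm by 177 mm) begins 78 mm behind the grasp point.
Start: joints at [-1.383, 0.087, 1.371, -0, 1.684, -0.103], TCP at [0.158, -0.527, 0.217] pointing down, gripper open.
Joint ranges: [-3.1, 3.1], [-0.76, 2.03], [0.27, 2.55], [-1.08, 4.22], [0.17, 2.65], [-2.57, 2.57]. Speed limits (rad/s): [2.79, 2.79, 3.14, 3.14, 3.14, 3.14].

### API

Orientations are given as [roll, pitch, yaw] about the fixed x, y, z axes, in that order (R = Rz(yaw) Ry(pitch) Rx(roll)).
In Python, from bench import get_obs, cams, ticket gives the robot as it stands. The module is installed in compiled form; this text tells all that it offers.
- The arm moves only by the shell command python3 -m crank 'ROWS'. ROWS is JSON, a list of rows, each an object of numbers: "tx", "ty", "tz": the shift along the tool's x, y, z in cm; "twist": the turn about the tool's z in degrees; "grip": the opening, from 0 (shut) to 1 (fully open). In form: [{"tx": .., "ty": .., "tz": .., "twist": .., "grip": ..}, ...]. A call has 1 to 12 rows; each row shifts and turns the commanded pose from where the row before left it, along the tool's axes as they then stand; what a row does not reach is not made up. A row lasts 1/8 s, in which the tool goes at most 62.5 mm and 10.7 degrees, less where a joint would pass 70% of its speed; a pose out of reach is approached as far as the arm can. A call is refused whole if a number of a shift passes 6.25 or a number of a turn 10.7, either way. A call with a gripper value outside its range is refused whole. The fingers move at their own pace and stop on an object; the grip force is fixed at half the most. Time passes only in rows, so rows that do not move let the fingers close. It gives the time, the measured TCP pose, the force and the opening at its end, in the units of the state.
- get_obs(): the state, without advancing time (a new reading comes with each control period).
- cams.snapshot(name): name is "scene" or "top" or "wrist"; returns a dict with "frame" (384x512x3 uint8, red, green, blue), "intrinsics" (3x3 intrinsics, pixels), "R" (3x3) and "t" (3): a world point X has camera coordinates R X + t; the wrist camera has in their place "hand_eye" (4x4, takes a point from camera to tool coordinates, whose origin is the TCP and whose axes are the flange's). Camera axes: x right, y down, z forward; pixel columns grow to the right and rows downward; lengths in m; the calibration is good to about 2 mm. The wrist camera is an equidistant fisheye: a pixel r from the principal point sees the ray r / f radians off the axis. A picture is of the moment at which its call begins: read the wrist's pose just before it. There is no depth.
- ticket.close_job(): hands the job in, once; it reports no verdict.
Trained networks look in a picture, given as the dict that the camera call returned (one of the last four; its "shot" number tells which), for a name from the list of things; names that differ only in an ending like _2 or _b are one class to them, and where a whole thing is asked for, a point or a joint stands for the part that bears it (a point fixed in the world has none). Each returns a list of dicts, best first, with "conf" (0 to 1); they miss things now and then, are a little off and sometimes report something else, mostly with a low value. They report only what shows in the picture. A call takes as long as a camera call.
- cams.outline_of(picture, query): "region" (384x512 bool, what is visible of it) and "centre" ([column, row] in pixels, amid what is visible of it).
The state is a dict: "time": time; "joint_positions": joint angles; "qvel": joint speeds; "joint_torque": joint torques, N m; "tool_pos": TCP position; "ee_rot": TCP orientation; "wrist_force": force on the tool from outside, world axes, zero at the start; "wrist_torque": the same for the moment, N m; "width": finger opening in m.
Only numpy, scipy, OpenCV 4.12 (cv2) and the standard library are available. Lean on these libraries where they do the work, as an engineer would, in place of code of your own. Each camera call takes 0.05 s, during which the arm holds its last target.

## Working session

There is one attempt and no reset: what is moved stays moved. The work goes in short steps, Python scripts to look and compute and a shell command to move; the robot and the scene stay as the last step left them, time stands still between calls to the robot, and variables do not carry over. Pictures are saved under pics/ and viewed, and the job is handed in when it is done.

```bash
ls; mkdir -p pics; python3 - <<'E'
from bench import get_obs,cams
import cv2,numpy as np
print(get_obs())
for n in ["scene","top","wrist"]:
    p=cams.snapshot(n); cv2.imwrite(f"pics/{n}0.png",p["frame"][:,:,::-1])
    print({k:(np.array(v).round(4).tolist()) for k,v in p.items() if k!="frame"})
E
```

```text
pics
{'time': 0.0, 'joint_positions': array([-1.38308160e+00,  8.79632069e-02,  1.37223298e+00, -2.00049435e-05,
        1.68359655e+00, -1.03091669e-01]), 'qvel': array([-0.00135416, -0.00091234,  0.00068976, -0.00074135, -0.00064418,
       -0.00026571]), 'joint_torque': array([-6.57071141e-04, -3.40181851e+01, -3.02430546e+01,  7.17043877e-02,
        3.30597558e-02, -1.57004915e-04]), 'tool_pos': array([ 0.15759466, -0.52639597,  0.21531046]), 'ee_rot': array([-3.13940221e+00, -2.06631012e-04,  2.90803937e-01]), 'wrist_force': array([-0.0664438 , -0.34764251, -0.09826081]), 'wrist_torque': array([ 0.03126587,  0.00734152, -0.0295515 ]), 'width': 0.09386320389913856}
{'intrinsics': [[439.6912, 0.0, 264.1938], [0.0, 439.6912, 203.4282], [0.0, 0.0, 1.0]], 'R': [[-0.8775, -0.4793, -0.019], [-0.2081, 0.4161, -0.8852], [0.4321, -0.7728, -0.4648]], 't': [0.4497, 0.1857, 1.1009], 'shot': 1}
{'intrinsics': [[497.7325, 0.0, 257.2664], [0.0, 497.7325, 188.6007], [0.0, 0.0, 1.0]], 'R': [[-0.0323, -0.9995, -0.0051], [-0.9777, 0.0326, -0.2073], [0.2073, -0.0017, -0.9783]], 't': [-0.0167, 0.522, 1.4664], 'shot': 2}
{'intrinsics': [[297.3186, 0.0, 254.6766], [0.0, 297.3186, 187.2288], [0.0, 0.0, 1.0]], 'hand_eye': [[0.0007, -0.9648, -0.2628, 0.0767], [1.0, 0.0007, 0.0001, 0.0005], [0.0001, -0.2628, 0.9648, -0.1687], [0.0, 0.0, 0.0, 1.0]], 'shot': 3}
```

View pics/scene0.png

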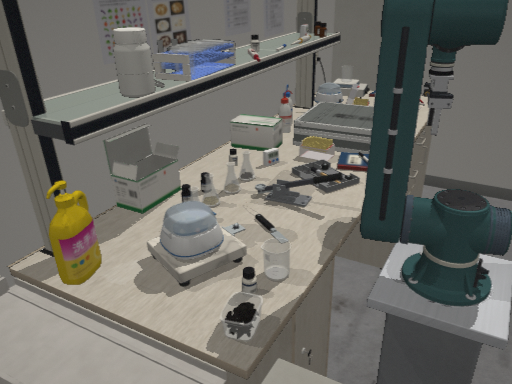

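View pics/top0.png

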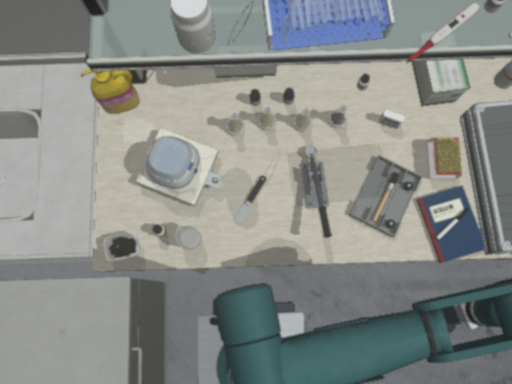

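View pics/wrist0.png

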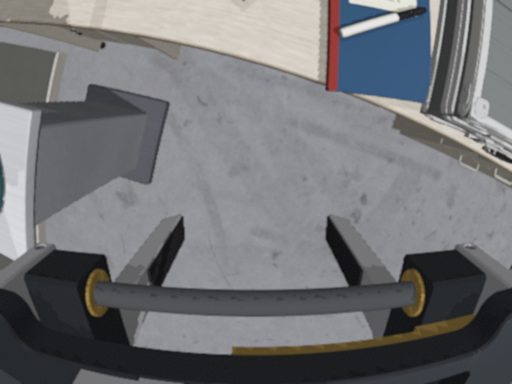

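```bash
cat > h.py <<'E'
from bench import get_obs,cams
import cv2,numpy as np
from scipy.spatial.transform import Rotation as Ro
def tool():
    o=get_obs(); return Ro.from_euler('xyz',o['ee_rot']).as_matrix(),np.array(o['tool_pos'])
def snap(n):
    RT=tool(); p=cams.snapshot(n); p['_RT']=RT; return p
def ray(p,uv):
    K=np.array(p['intrinsics']); u=(np.array(uv,float)-K[:2,2])/K[0,0]
    if 'hand_eye' in p:
        th=np.hypot(*u); d=np.array([*(u/max(th,1e-9)*np.sin(th)),np.cos(th)])
        H=np.array(p['hand_eye']);R,t=p['_RT']
        return R@H[:3,3]+t, R@H[:3,:3]@d
    R=np.array(p['R']);t=np.array(p['t']); return -R.T@t, R.T@np.array([*u,1])
def onz(p,uv,z):
    c,d=ray(p,uv); return c+d*(z-c[2])/d[2]
def proj(p,X):
    K=np.array(p['intrinsics']);X=np.array(X,float)
    if 'hand_eye' in p:
        H=np.array(p['hand_eye']);R,t=p['_RT']
        c=H[:3,:3].T@(R.T@(X-t)-H[:3,3]); th=np.arctan2(np.hypot(c[0],c[1]),c[2]); u=c[:2]/max(np.hypot(c[0],c[1]),1e-9)*th
    else:
        c=np.array(p['R'])@X+p['t']; u=c[:2]/c[2]
    return u*K[0,0]+K[:2,2]
def look(p,q,k=1):
    r=cams.outline_of(p,q); return r[:k]
def save(p,name,draw=(),crop=None,s=1):
    im=p['frame'][:,:,::-1].copy()
    if crop: x0,y0,x1,y1=crop; 
    else: x0,y0,x1,y1=0,0,512,384
    im=cv2.resize(im[y0:y1,x0:x1],None,fx=s,fy=s,interpolation=cv2.INTER_CUBIC)
    for d in draw:
        c=((np.array(d)-[x0,y0]+.5)*s-.5).round().astype(int); cv2.circle(im,tuple(map(int,c)),2,(0,0,255),-1)
    cv2.imwrite('pics/'+name,im)
E
python3 - <<'E'
from h import *
p=snap("top")
save(p,'topL.png',crop=(90,120,300,270),s=3.8); save(p,'topR.png',crop=(290,130,430,250),s=5)
for q in ["scraper_grip","tray","stone","lift_point","jack","jack_saddle","handle_grip","beaker_mid","bottle_mid"]:
    for r in look(p,q,2):
        m=r['region']; ys,xs=np.nonzero(m)
        rc=cv2.minAreaRect(np.c_[xs,ys].astype(np.float32))
        print(q,round(r['conf'],2),np.round(r['centre'],1),m.sum(),[np.round(v,1) for v in rc],onz(p,r['centre'],0.01).round(3))
E
```

```text
scraper_grip 0.67 [246.7 200.3] 349 [array([250.4, 198.8]), array([ 8.1, 53.7]), np.float64(31.0)] [0.494 0.    0.01 ]
tray 0.65 [385.5 195.7] 3251 [array([385.7, 195.6]), array([50.1, 66.6]), np.float64(26.6)] [ 0.495 -0.435  0.01 ]
stone 0.58 [178.2 167.7] 4219 [array([183.4, 168.4]), array([81.3, 62. ]), np.float64(21.5)] [0.607 0.215 0.01 ]
lift_point 0.77 [180.3 166.4] 4227 [array([183.2, 168.5]), array([80.2, 62.3]), np.float64(22.1)] [0.611 0.208 0.01 ]
lift_point 0.21 [318.9 194.8] 660 [array([317.4, 191.2]), array([94.2, 13.3]), np.float64(80.4)] [ 0.504 -0.226  0.01 ]
jack 0.97 [319.5 187. ] 1337 [array([315.7, 191.5]), array([93.5, 21.9]), np.float64(81.9)] [ 0.529 -0.23   0.01 ]
handle_grip 0.68 [319.4 194.6] 666 [array([317.8, 191.3]), array([93.9, 12.3]), np.float64(80.3)] [ 0.505 -0.228  0.01 ]
beaker_mid 0.58 [178.5 166.7] 4131 [array([183.8, 168.1]), array([80.9, 61.8]), np.float64(21.2)] [0.61  0.214 0.01 ]
bottle_mid 0.52 [162.  229.4] 152 [array([159., 230.]), array([12., 14.]), np.float64(90.0)] [0.411 0.265 0.01 ]
bottle_mid 0.41 [383.4 194.9] 3365 [array([385.9, 195.7]), array([51.5, 68.2]), np.float64(25.7)] [ 0.497 -0.428  0.01 ]
```

View pics/topL.png

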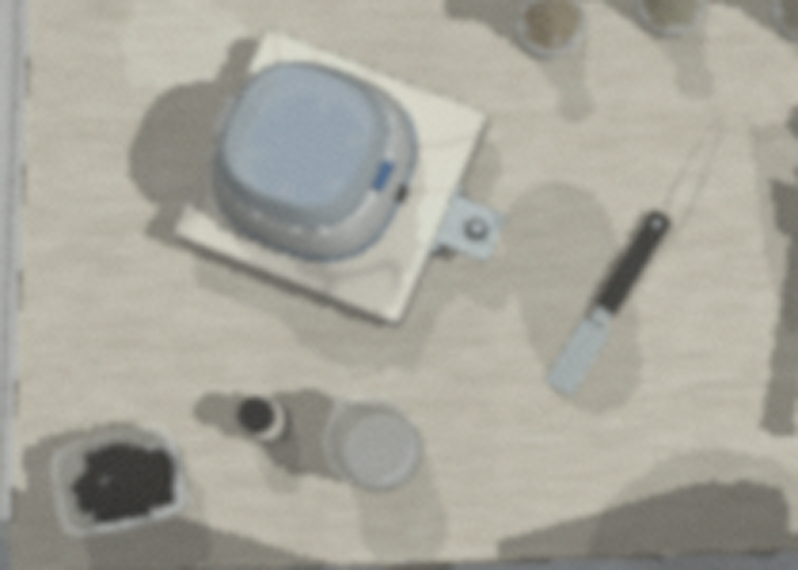

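View pics/topR.png

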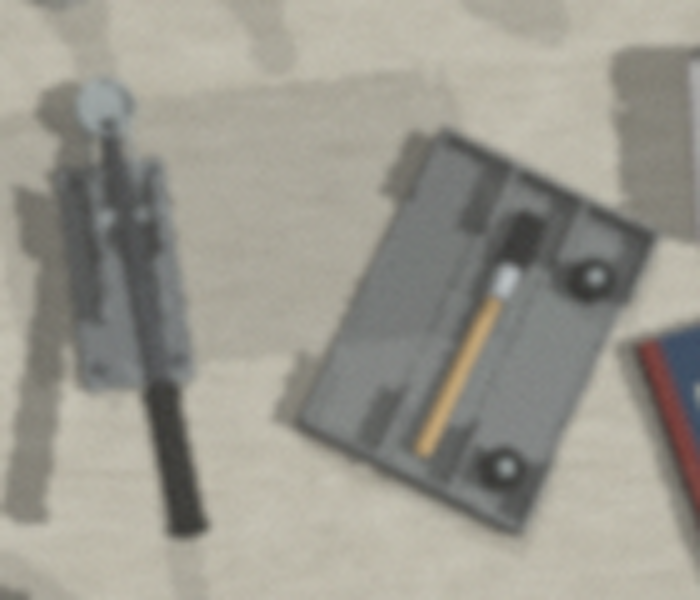

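```bash
cat >> h.py <<'E'
def toolmove(X,yaw=None):
    "print the shift in tool axes (cm) to take TCP to X, twist deg needed to set tool yaw"
    R,t=tool(); d=R.T@(np.array(X)-t)*100
    e=Ro.from_matrix(R).as_euler('xyz')
    s='shift cm %s'%d.round(2)
    if yaw is not None:
        # tool down: yaw of tool x in world
        cur=np.arctan2(R[1,0],R[0,0]); dy=(yaw-cur+np.pi/2)%np.pi-np.pi/2
        s+=' twist deg %.1f (tool twist sign: +twist lowers world yaw)'%(-np.degrees(dy))
    print(s,'curyaw %.2f'%np.degrees(np.arctan2(R[1,0],R[0,0])))
E
python3 - <<'E'
from h import *
p=snap("top")
f=lambda u,v,o,s,z: onz(p,[o[0]+(u+.5)/s-.5,o[1]+(v+.5)/s-.5],z)
o=(90,120);s=3.8
h=f(658,215,o,s,.013);b=f(565,388,o,s,.003);print('scr',h,b,np.linalg.norm(h-b),np.degrees(np.arctan2(*(b-h)[1::-1])))
print('nut',f(477,229,o,s,.055))
print('slab corners',[f(*c,o,s,.05).round(3) for c in [(395,322),(488,118),(268,35)]])
o=(290,130);s=5
print('jack saddle',f(103,106,o,s,.03),'handle end',f(187,527,o,s,.11))
print('tray corners',[f(*c,o,s,.022).round(3) for c in [(443,130),(657,237),(520,533),(298,424)]])
toolmove([.5,.0,.2])
E
```

```text
scr [ 0.5694002  -0.05256121  0.013     ] [0.4285128  0.02862006 0.003     ] 0.1629099621143615 150.04885735492329
nut [0.55269725 0.09447436 0.055     ]
slab corners [array([0.48 , 0.162, 0.05 ]), array([0.647, 0.084, 0.05 ]), array([0.725, 0.266, 0.05 ])]
jack saddle [ 0.64270712 -0.20469217  0.03      ] handle end [ 0.36606363 -0.23020868  0.11      ]
tray corners [array([ 0.622, -0.42 ,  0.022]), array([ 0.548, -0.548,  0.022]), array([ 0.366, -0.446,  0.022]), array([ 0.437, -0.315,  0.022])]
shift cm [ 47.9  -40.67   1.65] curyaw 16.66
```

```bash
python3 -m crank '[{"tx":4.07,"ty":-3.17,"tz":0},{"tx":4.07,"ty":-3.17,"tz":0},{"tx":4.07,"ty":-3.17,"tz":0},{"tx":4.07,"ty":-3.17,"tz":0},{"tx":4.07,"ty":-3.17,"tz":0},{"tx":4.07,"ty":-3.17,"tz":0},{"tx":4.07,"ty":-3.17,"tz":0},{"tx":4.07,"ty":-3.17,"tz":0},{"tx":4.07,"ty":-3.17,"tz":0},{"tx":4.07,"ty":-3.17,"tz":0},{"tx":4.07,"ty":-3.17,"tz":0},{"tx":4.07,"ty":-3.17,"tz":0}]'
python3 -m crank '[{"twist":9.4},{"twist":9.4},{"twist":9.4},{"twist":9.4},{"twist":9.4},{"tz":2},{"tz":2},{}]'
python3 - <<'E'
from h import *
p=snap("wrist"); save(p,'w1.png',s=1.5)
r=look(p,"scraper_grip",2)
for q in r: print(q['conf'],q['centre'],q['region'].sum(),onz(p,q['centre'],.01))
print(tool()[1])
E
```

```text
[ 0.15768806 -0.52692964  0.21654201]invalid input at $[0]: expected keys tx, ty, tz, twist, grip
invalid input at $[0]: expected keys tx, ty, tz, twist, grip
```

View pics/w1.png

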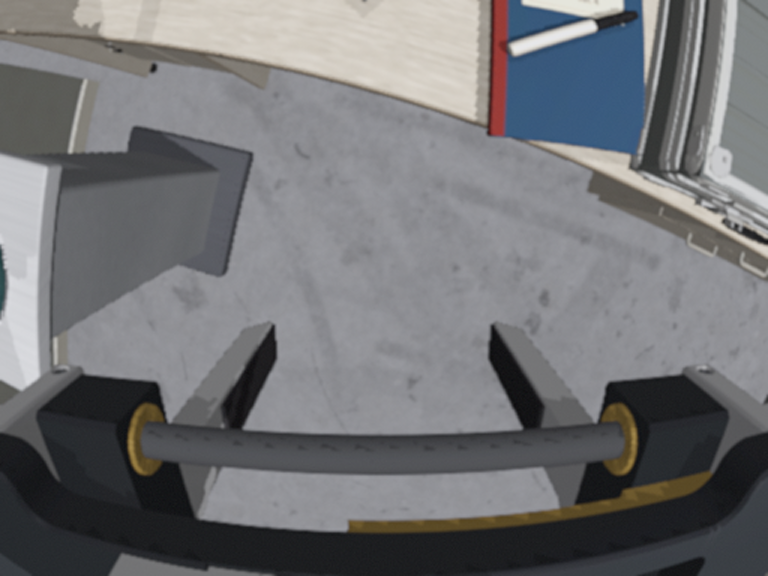

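```bash
python3 -m crank '[{"tx":4.07,"ty":-3.17,"tz":0,"twist":0,"grip":1},{"tx":4.07,"ty":-3.17,"tz":0,"twist":0,"grip":1},{"tx":4.07,"ty":-3.17,"tz":0,"twist":0,"grip":1},{"tx":4.07,"ty":-3.17,"tz":0,"twist":0,"grip":1},{"tx":4.07,"ty":-3.17,"tz":0,"twist":0,"grip":1},{"tx":4.07,"ty":-3.17,"tz":0,"twist":0,"grip":1},{"tx":4.07,"ty":-3.17,"tz":0,"twist":0,"grip":1},{"tx":4.07,"ty":-3.17,"tz":0,"twist":0,"grip":1},{"tx":4.07,"ty":-3.17,"tz":0,"twist":0,"grip":1},{"tx":4.07,"ty":-3.17,"tz":0,"twist":0,"grip":1},{"tx":4.07,"ty":-3.17,"tz":0,"twist":0,"grip":1},{"tx":4.07,"ty":-3.17,"tz":0,"twist":0,"grip":1}]'
python3 -m crank '[{"tx":0,"ty":0,"tz":0,"twist":9.4,"grip":1},{"tx":0,"ty":0,"tz":0,"twist":9.4,"grip":1},{"tx":0,"ty":0,"tz":0,"twist":9.4,"grip":1},{"tx":0,"ty":0,"tz":0,"twist":9.4,"grip":1},{"tx":0,"ty":0,"tz":0,"twist":9.4,"grip":1},{"tx":0,"ty":0,"tz":3,"twist":0,"grip":1},{"tx":0,"ty":0,"tz":2,"twist":0,"grip":1},{"tx":0,"ty":0,"tz":0,"twist":0,"grip":1}]'
python3 - <<'E'
from h import *
p=snap("wrist"); save(p,'w2.png',s=1.5)
r=look(p,"scraper_grip",2)
for q in r: print(q['conf'],q['centre'],q['region'].sum(),onz(p,q['centre'],.01))
print(tool()[1])
E
```

```text
time: 2.3
tool_pos: [0.5174, -0.0209, 0.2167]
ee_rot: [3.141, -0.001, 0.291]
wrist_force: [1.0, -0.6, 0.6]
width: 0.0941
time: 3.3
tool_pos: [0.5153, -0.0223, 0.1645]
ee_rot: [3.14, 0.004, -0.53]
wrist_force: [-0.1, -0.1, 0.7]
width: 0.094
0.56 [250.7, 192.6] 2542 [ 0.50173015 -0.00964963  0.01      ]
[ 0.51680993 -0.02251752  0.1671418 ]
```

View pics/w2.png

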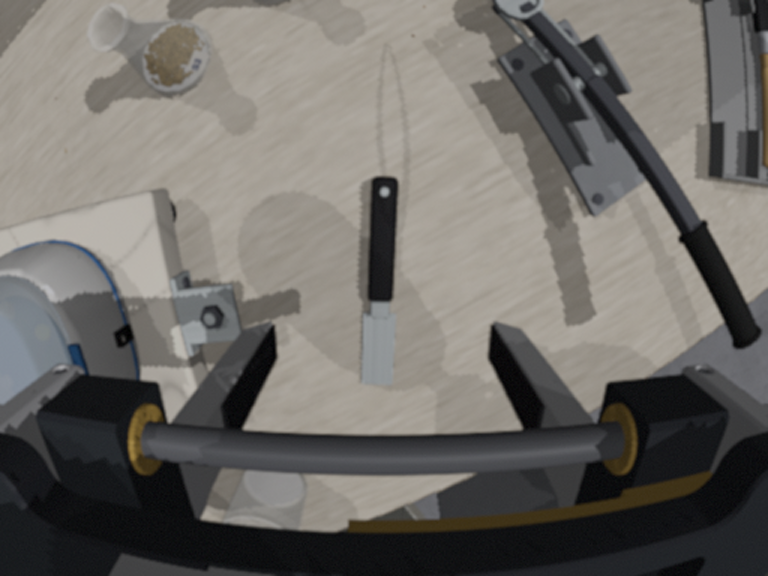

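```bash
python3 - <<'E'
from h import *
p=snap("wrist")
f=lambda u,v,z: onz(p,[(u+.5)/1.5-.5,(v+.5)/1.5-.5],z)
h=f(384.5,179,.012);b=f(376.5,384,.003)
d=(b-h);d[2]=0;print(h,b,np.linalg.norm(d),np.degrees(np.arctan2(d[1],d[0])))
d/=np.linalg.norm(d); 
n=f(380,301,.012); print('handle len',np.linalg.norm(n-h))
g=h+.06*d; g[2]=.0065; print('grip',g)
yaw=np.arctan2(-d[1],-d[0]); 
toolmove([g[0],g[1],.0065-.008+.002],yaw)
print('nut',f(211,316,.055),'lugcorners',f(232,281,.049),f(240,344,.049))
print('slab edge',f(165,190,.05),f(196,338,.049))
E
```

```text
[ 0.57209933 -0.05682011  0.012     ] [0.42998403 0.03371238 0.003     ] 0.16850190422205036 147.5014167501443
handle len 0.09200324101466459
grip [ 0.52149505 -0.02458339  0.0065    ]
shift cm [ 0.44 -0.03 16.72] twist deg 2.2 (tool twist sign: +twist lowers world yaw) curyaw -30.34
nut [0.55602309 0.09410565 0.055     ] lugcorners [0.56836911 0.0678339  0.049     ] [0.52698022 0.09069971 0.049     ]
slab edge [0.64818134 0.07461306 0.05      ] [0.54762686 0.11899227 0.049     ]
```

```bash
python3 -m crank '[{"tx":0.44,"ty":0,"tz":2,"twist":2.2,"grip":0.6},{"tx":0,"ty":0,"tz":3,"twist":0,"grip":0.6},{"tx":0,"ty":0,"tz":3,"twist":0,"grip":0.6},{"tx":0,"ty":0,"tz":2,"twist":0,"grip":0.6},{"tx":0,"ty":0,"tz":0,"twist":0,"grip":0.6},{"tx":0,"ty":0,"tz":0,"twist":0,"grip":0.6}]'
python3 - <<'E'
from h import *
p=snap("wrist"); save(p,'w3.png',s=1.5)
print(tool()[1])
E
```

```text
time: 4.2
tool_pos: [0.5216, -0.0249, 0.0683]
ee_rot: [-3.14, -0.003, -0.568]
wrist_force: [0.1, 0.3, 0.4]
width: 0.0565
[ 0.52170203 -0.02490535  0.06846201]
```

View pics/w3.png

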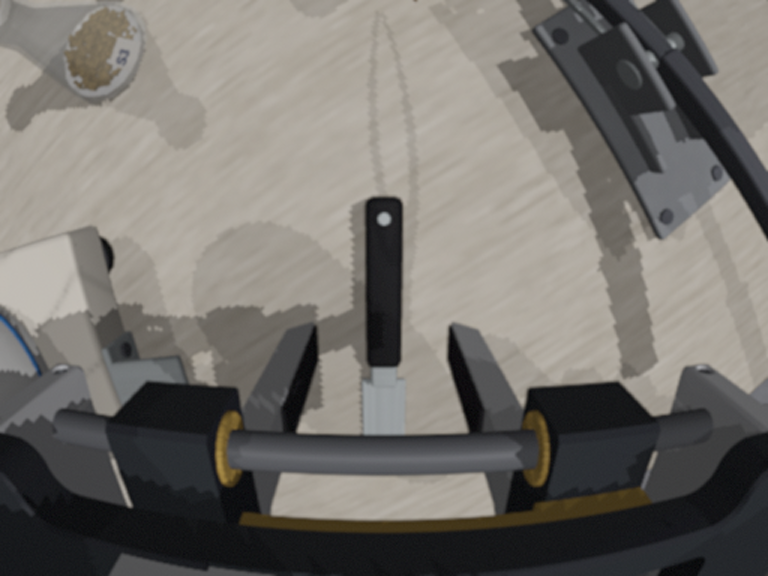

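```bash
python3 -m crank '[{"tx":0,"ty":0,"tz":2,"twist":0,"grip":0.6},{"tx":0,"ty":0,"tz":2,"twist":0,"grip":0.6},{"tx":0,"ty":0,"tz":1.35,"twist":0,"grip":0.6},{"tx":0,"ty":0,"tz":0,"twist":0,"grip":0.6},{"tx":0,"ty":0,"tz":0,"twist":0,"grip":0.1},{"tx":0,"ty":0,"tz":0,"twist":0,"grip":0.1},{"tx":0,"ty":0,"tz":0,"twist":0,"grip":0.1},{"tx":0,"ty":0,"tz":0,"twist":0,"grip":0.1},{"tx":0,"ty":0,"tz":0,"twist":0,"grip":0.1}]'
```

```text
time: 5.38
tool_pos: [0.5205, -0.0248, 0.0133]
ee_rot: [-3.142, -0.0, -0.568]
wrist_force: [0.5, -0.0, 1.4]
width: 0.0191
```

```bash
python3 -m crank '[{"tx":0,"ty":0,"tz":-1.5,"twist":0,"grip":0.1},{"tx":0,"ty":0,"tz":-4,"twist":0,"grip":0.1},{"tx":0,"ty":0,"tz":-4.5,"twist":0,"grip":0.1},{"tx":0,"ty":0,"tz":-4.5,"twist":0,"grip":0.1},{"tx":0,"ty":0,"tz":-2.5,"twist":0,"grip":0.1},{"tx":0,"ty":0,"tz":0,"twist":0,"grip":0.1}]'
python3 -m crank '[{"tx":1.2,"ty":1.7,"tz":0,"twist":0,"grip":0.1},{"tx":2.4,"ty":3.4,"tz":0,"twist":0,"grip":0.1},{"tx":2.4,"ty":3.4,"tz":0,"twist":0,"grip":0.1},{"tx":2.4,"ty":3.4,"tz":0,"twist":0,"grip":0.1},{"tx":2.4,"ty":3.4,"tz":0,"twist":0,"grip":0.1},{"tx":2.4,"ty":3.4,"tz":0,"twist":0,"grip":0.1},{"tx":2.4,"ty":3.4,"tz":0,"twist":0,"grip":0.1},{"tx":2.4,"ty":3.4,"tz":0,"twist":0,"grip":0.1},{"tx":2.4,"ty":3.4,"tz":0,"twist":0,"grip":0.1},{"tx":1.3,"ty":1.8,"tz":0,"twist":0,"grip":0.1},{"tx":0,"ty":0,"tz":0,"twist":0,"grip":0.1}]'
python3 - <<'E'
from h import *
p=snap("wrist"); save(p,'w4.png',s=1.5)
print(tool()[1])
q=snap("top");save(q,'t4.png',crop=(290,130,430,250),s=5)
for r in look(p,"tray",1):print(r['conf'],r['centre'])
E
```

```text
time: 6.12
tool_pos: [0.5219, -0.0249, 0.1865]
ee_rot: [-3.139, -0.006, -0.568]
wrist_force: [-0.4, -0.6, -0.3]
width: 0.0195
time: 7.5
tool_pos: [0.537, -0.401, 0.1801]
ee_rot: [-3.141, 0.004, -0.57]
wrist_force: [0.0, 0.2, -0.8]
width: 0.0197
[ 0.53739984 -0.39980269  0.18075195]
0.69 [311.8, 158.4]
```

View pics/w4.png

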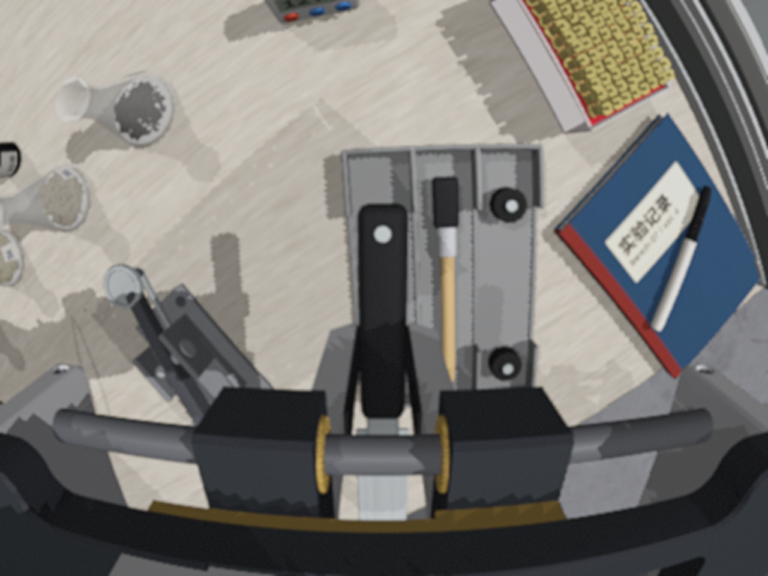

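View pics/t4.png

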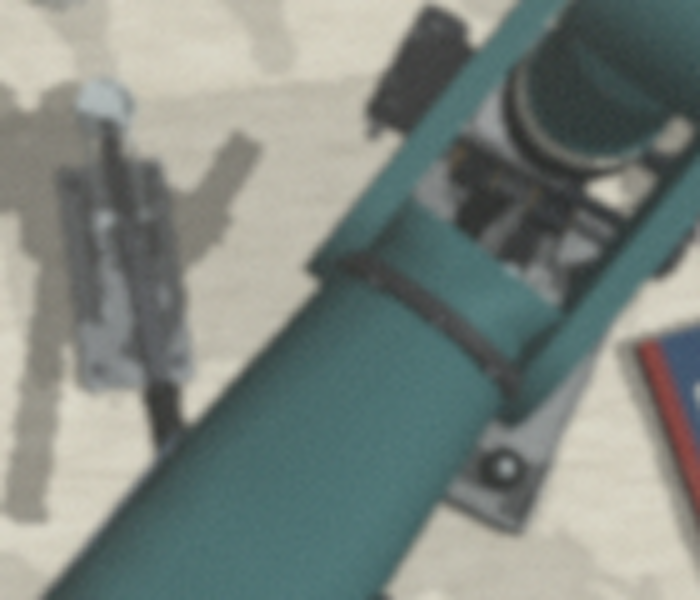

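```bash
python3 - <<'E'
from h import *
p=snap("wrist")
f=lambda u,v,z: onz(p,[(u+.5)/1.5-.5,(v+.5)/1.5-.5],z)
a=f(343,152,.022);b=f(543,147,.022);print(a,b,np.linalg.norm(a-b)); n=(b-a)/np.linalg.norm(a-b)
c=f(533,386,.003);print('right wall pts',f(541,205,.022),f(472,385,.003),c)
print('yaw from far edge',np.degrees(np.arctan2(n[0],-n[1]))) # tray -y dir = n ; x = rot of n by +90
x=np.array([-n[1],n[0],0]); print(x)
T=(a+b)/2-x*.107*1; print('x sign',x); 
for s in(1,): 
  C=(a+b)/2 - x*.107; L=C-n*.049; print('tray centre',C,'lane',L, 'yaw',np.degrees(np.arctan2(x[1],x[0])))
# scraper axis in hand
h=f(383,206,.180+.005); k=f(383,416,.185);print('held axis',np.degrees(np.arctan2(*(h-k)[1::-1])),h,k)
E
```

```text
[ 0.62468935 -0.42012554  0.022     ] [ 0.5506346  -0.55125554  0.022     ] 0.1505960862544301
right wall pts [ 0.51279734 -0.52736135  0.022     ] [ 0.39837072 -0.40513288  0.003     ] [ 0.36381715 -0.45245671  0.003     ]
yaw from far edge -29.455284208670108
[ 0.87073974 -0.49174415  0.        ]
x sign [ 0.87073974 -0.49174415  0.        ]
tray centre [ 0.49449283 -0.43307391  0.022     ] lane [ 0.51858829 -0.39040767  0.022     ] yaw -29.455284208670108
held axis -32.419761058073675 [ 0.58898196 -0.43187123  0.185     ] [ 0.51325115 -0.38377435  0.185     ]
```

```bash
python3 -m crank '[{"tx":0.3,"ty":0,"tz":1.5,"twist":-3.1,"grip":0.1},{"tx":0,"ty":0,"tz":3.5,"twist":0,"grip":0.1},{"tx":0,"ty":0,"tz":3.5,"twist":0,"grip":0.1},{"tx":0,"ty":0,"tz":2.5,"twist":0,"grip":0.1},{"tx":0,"ty":0,"tz":0,"twist":0,"grip":0.1},{"tx":0,"ty":0,"tz":0,"twist":0,"grip":0.1}]'
python3 - <<'E'
from h import *
p=snap("wrist"); save(p,'w5.png',s=1.5)
toolmove([.5398,-.4023,.018],np.radians(-29.5))
E
```

```text
time: 8.45
tool_pos: [0.5414, -0.4017, 0.0747]
ee_rot: [3.141, -0.002, -0.513]
wrist_force: [-0.3, -0.4, 0.5]
width: 0.0195
shift cm [-0.18  0.11  5.73] twist deg 0.1 (tool twist sign: +twist lowers world yaw) curyaw -29.40
```

View pics/w5.png

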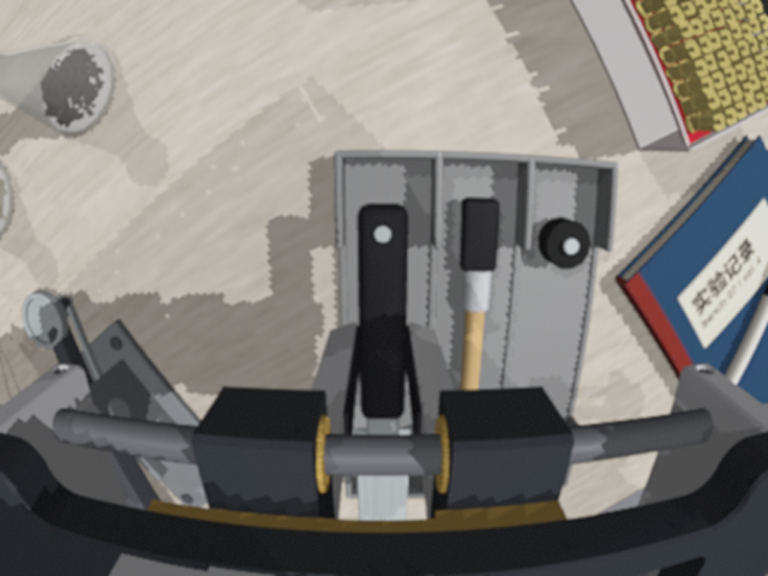

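```bash
python3 -m crank '[{"tx":-0.15,"ty":0.05,"tz":2,"twist":0,"grip":0.1},{"tx":0,"ty":0,"tz":2,"twist":0,"grip":0.1},{"tx":0,"ty":0,"tz":1,"twist":0,"grip":0.1},{"tx":0,"ty":0,"tz":0.4,"twist":0,"grip":0.1},{"tx":0,"ty":0,"tz":0,"twist":0,"grip":0.1},{"tx":0,"ty":0,"tz":0,"twist":0,"grip":0.1}]'
python3 -m crank '[{"tx":0,"ty":0,"tz":0.15,"twist":0,"grip":0.1},{"tx":0,"ty":0,"tz":0,"twist":0,"grip":0.1}]'
python3 -m crank '[{"tx":0,"ty":0,"tz":0.15,"twist":0,"grip":0.1},{"tx":0,"ty":0,"tz":0,"twist":0,"grip":0.1}]'
python3 - <<'E'
from h import *
p=snap("wrist"); save(p,'w6.png',s=1.5)
toolmove([.5398,-.4023,.018],np.radians(-29.5))
E
```

```text
time: 9.25
tool_pos: [0.5396, -0.402, 0.0198]
ee_rot: [3.141, -0.002, -0.514]
wrist_force: [-0.0, 0.4, -1.1]
width: 0.0196
time: 9.5
tool_pos: [0.5392, -0.4016, 0.0177]
ee_rot: [3.141, -0.0, -0.514]
wrist_force: [-0.5, 0.4, -0.2]
width: 0.0195
time: 9.75
tool_pos: [0.5393, -0.4017, 0.0163]
ee_rot: [3.141, -0.001, -0.514]
wrist_force: [-0.1, 0.1, 0.5]
width: 0.0194
shift cm [ 0.07  0.03 -0.17] twist deg 0.1 (tool twist sign: +twist lowers world yaw) curyaw -29.44
```

View pics/w6.png

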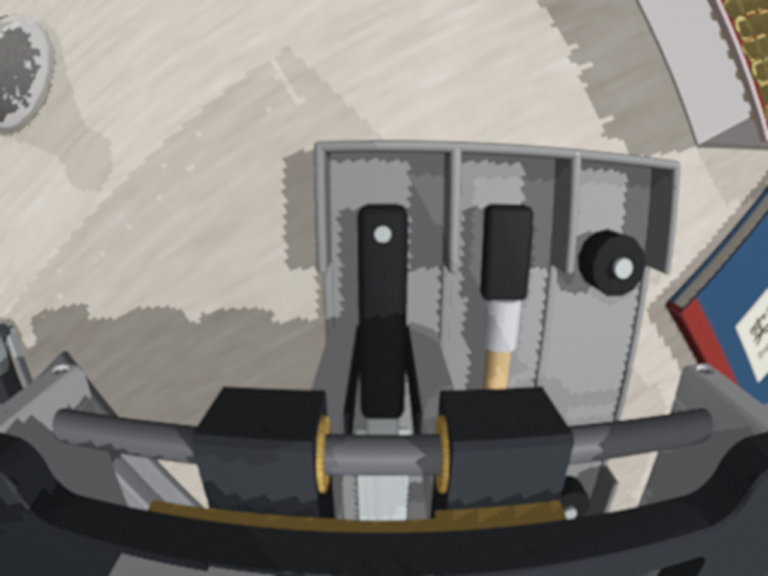

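```bash
python3 -m crank '[{"tx":0,"ty":0,"tz":0.1,"twist":0,"grip":0.1},{"tx":0,"ty":0,"tz":0,"twist":0,"grip":0.1},{"tx":0,"ty":0,"tz":0,"twist":0,"grip":0.1}]'; python3 -c "
from h import *
print([get_obs()['wrist_force'] for _ in range(2)])"
```

```text
time: 10.18
tool_pos: [0.5393, -0.4017, 0.0163]
ee_rot: [3.141, -0.001, -0.514]
wrist_force: [-2.5, 1.6, 5.1]
width: 0.0193
[array([-2.50816888,  1.60003466,  5.10241137]), array([-2.50816888,  1.60003466,  5.10241137])]
```

```bash
python3 -m crank '[{"tx":0,"ty":0,"tz":-0.15,"twist":0,"grip":0.28},{"tx":0,"ty":0,"tz":-0.1,"twist":0,"grip":0.35},{"tx":0,"ty":0,"tz":0,"twist":0,"grip":0.35},{"tx":0,"ty":0,"tz":0,"twist":0,"grip":0.35},{"tx":0,"ty":0,"tz":-0.5,"twist":0,"grip":0.35},{"tx":0,"ty":0,"tz":-3,"twist":0,"grip":0.35},{"tx":0,"ty":0,"tz":-4,"twist":0,"grip":0.35},{"tx":0,"ty":0,"tz":-4,"twist":0,"grip":0.5},{"tx":0,"ty":0,"tz":-4,"twist":0,"grip":0.8},{"tx":0,"ty":0,"tz":-4,"twist":0,"grip":1},{"tx":0,"ty":0,"tz":0,"twist":0,"grip":1}]'
python3 - <<'E'
from h import *
p=snap("wrist"); save(p,'w7.png',s=1.5)
print(tool()[1])
E
```

```text
time: 11.55
tool_pos: [0.5406, -0.4028, 0.2184]
ee_rot: [3.139, -0.01, -0.514]
wrist_force: [-0.6, -0.2, 0.1]
width: 0.0692
[ 0.53979518 -0.40211725  0.21504428]
```

View pics/w7.png

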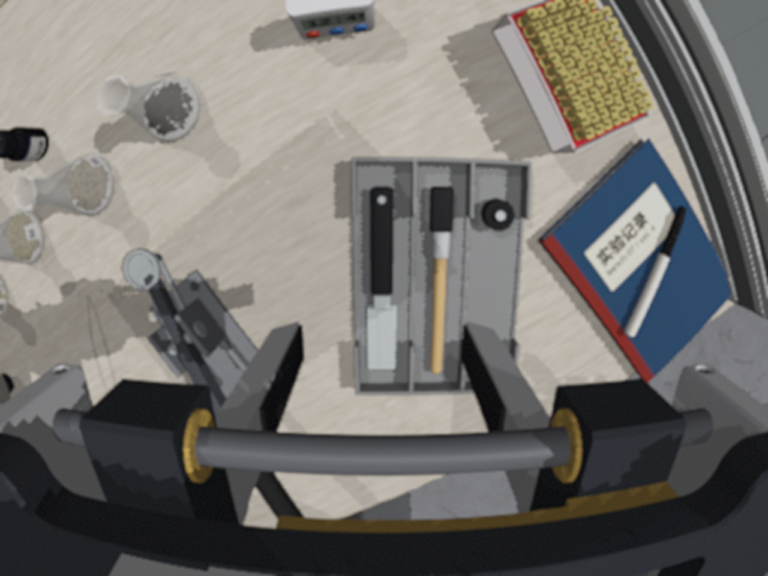

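```bash
python3 -m crank '[{"tx":-1.75,"ty":-4.47,"tz":0,"twist":0,"grip":1},{"tx":-1.75,"ty":-4.47,"tz":0,"twist":0,"grip":1},{"tx":-1.75,"ty":-4.47,"tz":0,"twist":0,"grip":1},{"tx":-1.75,"ty":-4.47,"tz":0,"twist":0,"grip":1},{"tx":0,"ty":0,"tz":0,"twist":-8.7,"grip":1},{"tx":0,"ty":0,"tz":0,"twist":-8.7,"grip":1},{"tx":0,"ty":0,"tz":0,"twist":-8.7,"grip":1},{"tx":0,"ty":0,"tz":0,"twist":-8.7,"grip":1},{"tx":0,"ty":0,"tz":0,"twist":0,"grip":1},{"tx":0,"ty":0,"tz":0,"twist":0,"grip":1}]'
python3 - <<'E'
from h import *
p=snap("wrist"); save(p,'w8.png',s=1.5)
print(tool()[1])
for n in ["jack","jack_saddle","jack_cheeks","handle_grip","saddle"]:
  for r in look(p,n): print(n,r['conf'],r['centre'],r['region'].sum(),cv2.minAreaRect(np.argwhere(r['region'])[:,::-1].astype(np.float32)))
E
```

```text
time: 12.85
tool_pos: [0.5655, -0.2112, 0.2111]
ee_rot: [-3.14, 0.002, 0.091]
wrist_force: [-1.3, 0.1, 0.6]
width: 0.094
[ 0.56568261 -0.21125953  0.21147709]
jack 0.77 [256.4, 186.2] 7896 ((254.28411865234375, 218.97616577148438), (55.86897659301758, 254.25881958007812), 1.9091525077819824)
jack_saddle 0.85 [258.6, 105.5] 798 ((258.0, 107.5), (31.0, 32.0), 90.0)
jack_cheeks 0.95 [253.4, 186.2] 7902 ((256.0, 219.5), (253.0, 56.0), 90.0)
handle_grip 0.58 [256.3, 197.0] 3406 ((258.0, 219.0), (254.0, 32.0), 90.0)
saddle 0.85 [258.0, 104.8] 790 ((258.0, 108.0), (30.0, 32.0), 90.0)
```

View pics/w8.png

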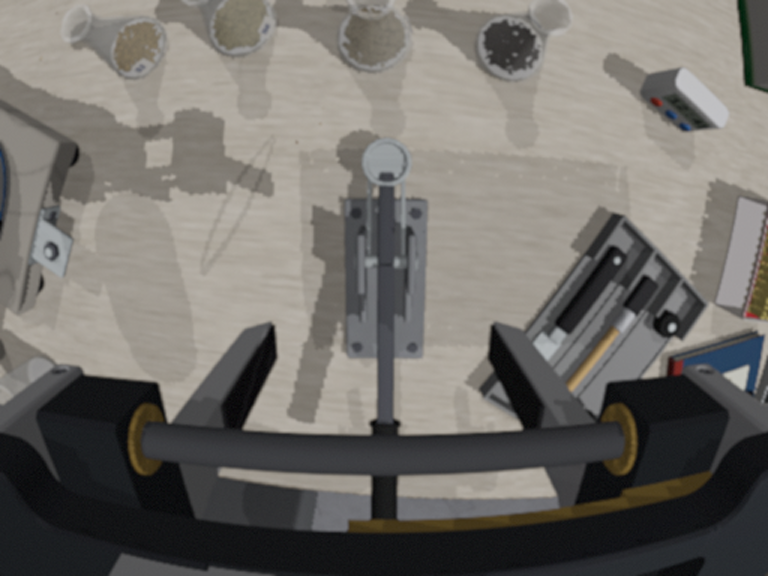

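```bash
python3 - <<'E'
from h import *
p=snap("wrist")
f=lambda u,v,z: onz(p,[(u+.5)/1.5-.5,(v+.5)/1.5-.5],z)[:2]
s=f(385,161,.0315);c=[f(*q,.008) for q in [(347,199),(427,199),(423,357),(346,356)]]
print('sad',s,'corners',np.round(c,4))
fr=(c[0]+c[1])/2;bk=(c[2]+c[3])/2;print(np.linalg.norm(c[0]-c[1]),np.linalg.norm(fr-bk))
x=(fr-bk)/np.linalg.norm(fr-bk);print('base yaw',np.degrees(np.arctan2(x[1],x[0])),'origin a',bk+.1*x,'b',fr-.045*x)
print('saddle-based',s-.076*x,'yaw bk->s',np.degrees(np.arctan2(*(s-bk)[::-1])))
print('pivot',f(386,262,.044))
print('lug nut',f(50,251,.055))
O=(bk+.1*x+fr-.045*x)/2
toolmove([*O,.05],np.arctan2(*(s-bk)[::-1]))
E
```

```text
sad [ 0.64386663 -0.20670345] corners [[ 0.6094 -0.1782]
 [ 0.6158 -0.2449]
 [ 0.4726 -0.2584]
 [ 0.4671 -0.1877]]
0.06697092287089142 0.14319536831513854
base yaw 4.614928405509527 origin a [ 0.56952408 -0.21499517] b [ 0.5677253  -0.21514037]
saddle-based [ 0.56811302 -0.21281831] yaw bk->s 5.363450689455798
pivot [ 0.56660094 -0.21475301]
lug nut [0.5539734  0.09381837]
shift cm [ 0.22  0.38 16.26] twist deg -0.0 (tool twist sign: +twist lowers world yaw) curyaw 5.34
```

```bash
python3 -m crank '[{"tx":0.22,"ty":0.32,"tz":2,"twist":0.2,"grip":1},{"tx":0,"ty":0,"tz":4,"twist":0,"grip":1},{"tx":0,"ty":0,"tz":4,"twist":0,"grip":1},{"tx":0,"ty":0,"tz":4,"twist":0,"grip":1},{"tx":0,"ty":0,"tz":2.7,"twist":0,"grip":1},{"tx":0,"ty":0,"tz":0.8,"twist":0,"grip":1},{"tx":0,"ty":0,"tz":0,"twist":0,"grip":1},{"tx":0,"ty":0,"tz":0,"twist":0,"grip":1}]'
python3 -c "
from h import *
p=snap('wrist'); save(p,'w9.png',s=1.5)"
```

```text
time: 14.2
tool_pos: [0.5695, -0.2149, 0.0391]
ee_rot: [3.14, -0.003, 0.09]
wrist_force: [-0.1, 0.7, 0.2]
width: 0.0941
```

View pics/w9.png

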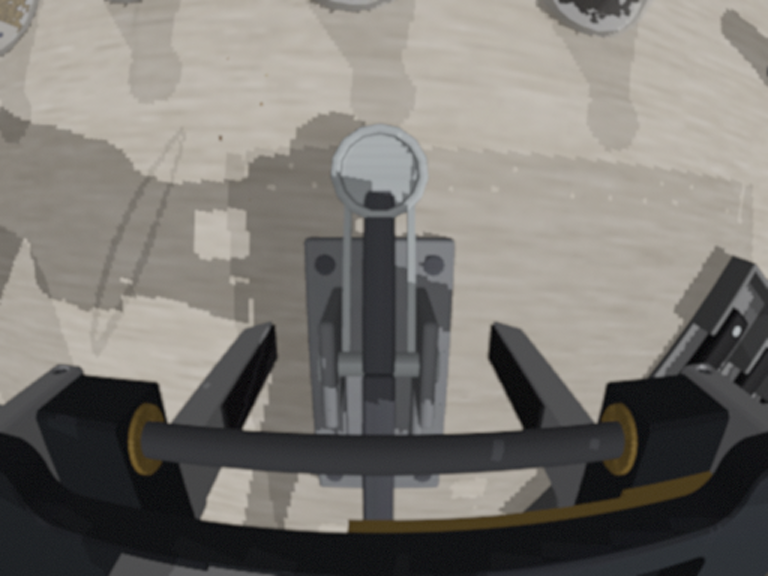

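```bash
python3 -m crank '[{"tx":0,"ty":0,"tz":0.4,"twist":0,"grip":1},{"tx":0,"ty":0,"tz":0,"twist":0,"grip":0.7},{"tx":0,"ty":0,"tz":0,"twist":0,"grip":0.5},{"tx":0,"ty":0,"tz":0,"twist":0,"grip":0.3},{"tx":0,"ty":0,"tz":0,"twist":0,"grip":0.3},{"tx":0,"ty":0,"tz":0,"twist":0,"grip":0.3},{"tx":0,"ty":0,"tz":0,"twist":0,"grip":0.3}]'
```

```text
time: 15.12
tool_pos: [0.5685, -0.2138, 0.0335]
ee_rot: [-3.141, -0.0, 0.09]
wrist_force: [0.8, 1.7, -0.0]
width: 0.0439
```

```bash
python3 -m crank '[{"tx":0,"ty":0,"tz":-0.5,"twist":0,"grip":0.3},{"tx":0,"ty":0,"tz":-1.5,"twist":0,"grip":0.3},{"tx":0,"ty":0,"tz":-2,"twist":0,"grip":0.3},{"tx":0,"ty":0,"tz":-1,"twist":0,"grip":0.3},{"tx":-1.12,"ty":-2.84,"tz":0,"twist":0,"grip":0.3},{"tx":-1.12,"ty":-2.84,"tz":0,"twist":0,"grip":0.3},{"tx":-1.12,"ty":-2.84,"tz":0,"twist":0,"grip":0.3},{"tx":-1.12,"ty":-2.84,"tz":0,"twist":0,"grip":0.3},{"tx":-1.12,"ty":-2.84,"tz":0,"twist":0,"grip":0.3},{"tx":-1.12,"ty":-2.84,"tz":0,"twist":0,"grip":0.3}]'
python3 -m crank '[{"tx":0,"ty":0,"tz":0,"twist":-4,"grip":0.3},{"tx":0,"ty":0,"tz":0,"twist":-8,"grip":0.3},{"tx":0,"ty":0,"tz":0,"twist":-8,"grip":0.3},{"tx":0,"ty":0,"tz":0,"twist":-8,"grip":0.3},{"tx":0,"ty":0,"tz":0,"twist":-8,"grip":0.3},{"tx":0,"ty":0,"tz":0,"twist":-8,"grip":0.3},{"tx":0,"ty":0,"tz":0,"twist":-8,"grip":0.3},{"tx":0,"ty":0,"tz":0,"twist":-5,"grip":0.3},{"tx":0,"ty":0,"tz":0,"twist":-3,"grip":0.3},{"tx":0,"ty":0,"tz":0,"twist":0,"grip":0.3},{"tx":0,"ty":0,"tz":0,"twist":0,"grip":0.3}]'
python3 - <<'E'
from h import *
p=snap("wrist"); save(p,'w10.png',s=1.5)
print(tool()[1])
q=snap("scene"); save(q,'s10.png',s=1.5)
q=snap("top"); save(q,'t10.png',crop=(90,120,300,270),s=3.8)
E
```

```text
time: 16.38
tool_pos: [0.4854, -0.0499, 0.0834]
ee_rot: [3.142, 0.0, 0.09]
wrist_force: [0.5, -0.2, -8.2]
width: 0.0439
time: 17.75
tool_pos: [0.486, -0.0507, 0.0834]
ee_rot: [-3.141, 0.0, 1.136]
wrist_force: [-0.1, -0.0, -9.1]
width: 0.0436
[ 0.48609581 -0.05069607  0.08345023]
```

View pics/w10.png

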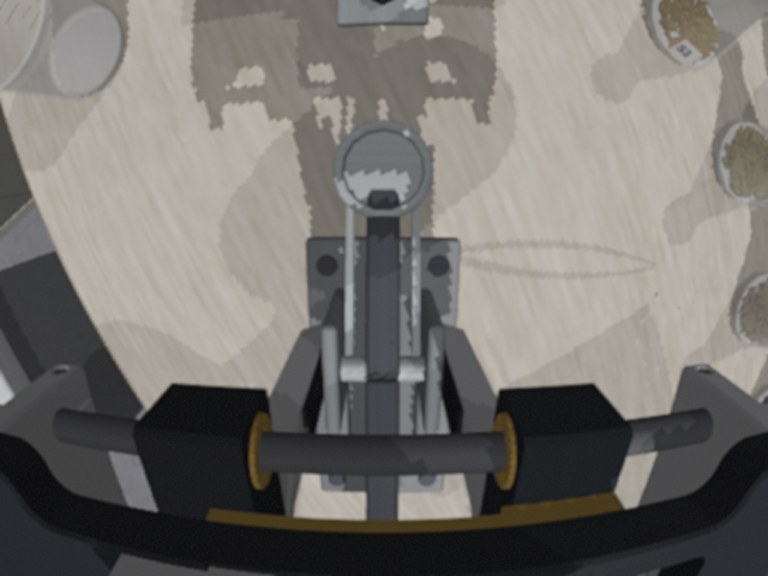

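View pics/t10.png

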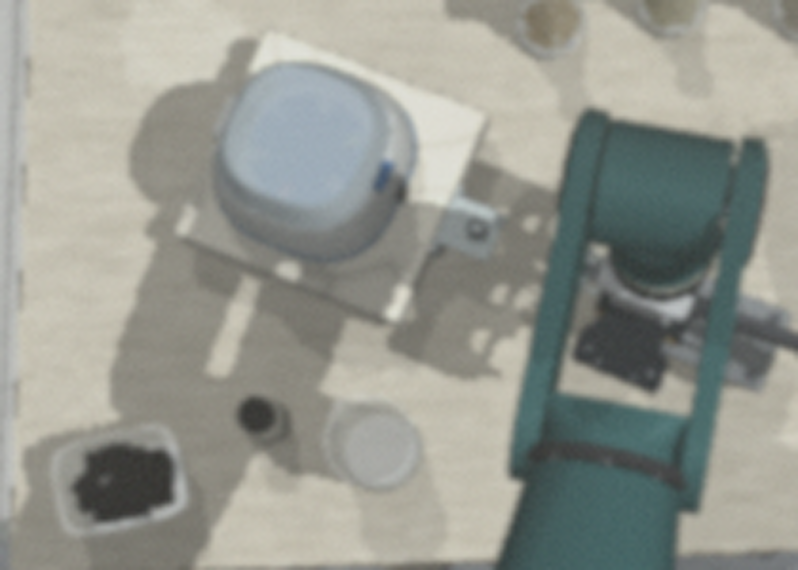

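View pics/s10.png

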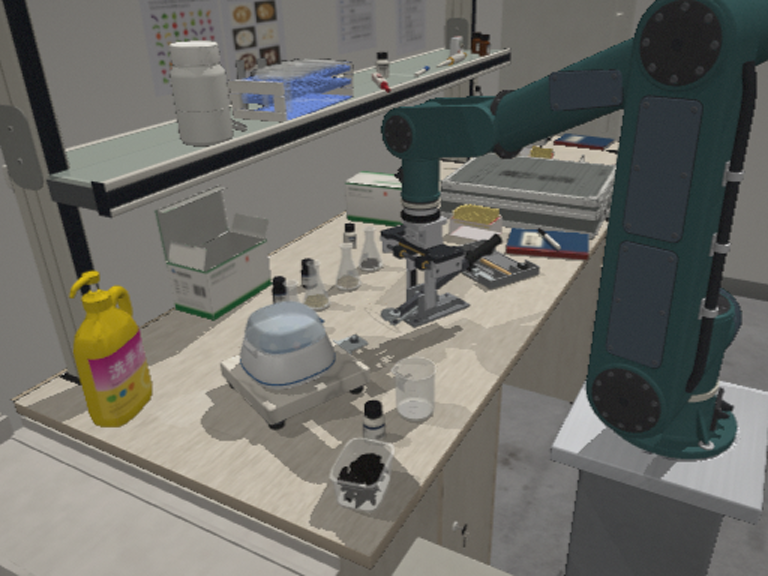

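```bash
python3 - <<'E'
from h import *
p=snap("wrist")
f=lambda u,v,z: onz(p,[(u+.5)/1.5-.5,(v+.5)/1.5-.5],z)[:2]
R,t=tool(); X=R[:2,0]/np.linalg.norm(R[:2,0]); 
s=f(383,170,.0815); a=f(338,23,.049);b=f(427.5,23.5,.049)
print('sad',s,'rel tool',R[:2,:2].T@(s-t[:2]),'expected .076')
print('lug',a,b,np.linalg.norm(a-b)); n=(b-a)/np.linalg.norm(b-a); x=np.array([-n[1],n[0]]); print('lug normal yaw',np.degrees(np.arctan2(x[1],x[0])))
st=(a+b)/2+x*.018;print('stud from lug tip',st, 'nut est .5545 .094')
print(np.degrees(np.arctan2(X[1],X[0])))
# TCP target: saddle point 3mm short
E
```

```text
sad [0.51772825 0.01552132] rel tool [0.07336618 0.00077102] expected .076
lug [0.52819028 0.08665814] [0.56496813 0.06939603] 0.04062746140374094
lug normal yaw 64.85643909018196
stud from lug tip [0.55422719 0.09432152] nut est .5545 .094
65.14400911928077
```

```bash
python3 -m crank '[{"tx":0,"ty":0,"tz":1.5,"twist":0,"grip":0.3},{"tx":0,"ty":0,"tz":2,"twist":0,"grip":0.3},{"tx":0,"ty":0,"tz":1.1,"twist":0,"grip":0.3},{"tx":0,"ty":0,"tz":0,"twist":0,"grip":0.3},{"tx":0,"ty":0,"tz":0,"twist":0,"grip":0.3}]'
python3 -m crank '[{"tx":0.7,"ty":0,"tz":0.1,"twist":0,"grip":0.3},{"tx":1.2,"ty":0,"tz":0,"twist":0,"grip":0.3},{"tx":1.2,"ty":0,"tz":0,"twist":0,"grip":0.3},{"tx":0.9,"ty":0,"tz":0,"twist":0,"grip":0.3},{"tx":0,"ty":0,"tz":0,"twist":0,"grip":0.3},{"tx":0,"ty":0,"tz":0,"twist":0,"grip":0.3}]'
python3 - <<'E'
from h import *
p=snap("wrist"); save(p,'w11.png',s=1.5)
print(tool()[1])
f=lambda u,v,z: onz(p,[(u+.5)/1.5-.5,(v+.5)/1.5-.5],z)[:2]
toolmove([.5212,.0233,.0335],np.radians(65))
E
```

```text
time: 18.58
tool_pos: [0.4869, -0.0509, 0.038]
ee_rot: [3.14, -0.0, 1.137]
wrist_force: [-0.6, 0.0, -7.5]
width: 0.0437
time: 19.32
tool_pos: [0.503, -0.0145, 0.0364]
ee_rot: [-3.142, 0.001, 1.138]
wrist_force: [-0.0, 0.1, -8.4]
width: 0.0438
[ 0.50288984 -0.01463945  0.0363581 ]
shift cm [4.21 0.07 0.28] twist deg 0.2 (tool twist sign: +twist lowers world yaw) curyaw 65.16
```

View pics/w11.png

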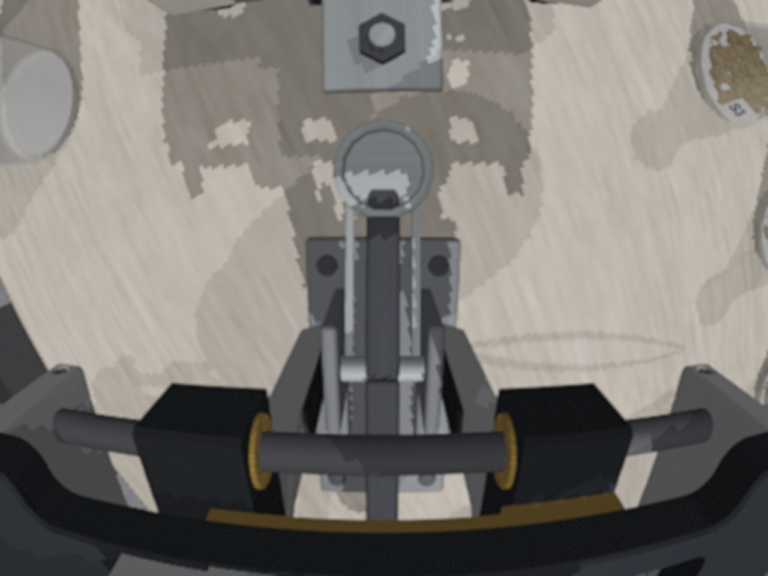

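```bash
python3 - <<'E'
from h import *
p=snap("wrist")
f=lambda u,v,z: onz(p,[(u+.5)/1.5-.5,(v+.5)/1.5-.5],z)[:2]
R,t=tool()
s=f(383,170,.0345); a=f(324,90,.049);b=f(442,90,.049)
n=(b-a)/np.linalg.norm(b-a); x=np.array([-n[1],n[0]])
st=(a+b)/2+x*.018
for w in (s,st,f(382,37,.054)): print(w,R[:2,:2].T@(w-t[:2]))
print(np.degrees(np.arctan2(x[1],x[0])),np.linalg.norm(a-b))
E
```

```text
[0.53440977 0.05162475] [0.07343968 0.00073028]
[0.55403499 0.09416569] [0.12028918 0.00065562]
[0.5535921  0.09401196] [0.11996352 0.00031838]
65.22517131633266 0.04078817818261547
```

```bash
python3 -m crank '[{"tx":0.7,"ty":0,"tz":0,"twist":0,"grip":0.3},{"tx":1,"ty":0,"tz":0,"twist":0,"grip":0.3},{"tx":1,"ty":0,"tz":0,"twist":0,"grip":0.3},{"tx":1,"ty":0,"tz":0,"twist":0,"grip":0.3},{"tx":0.55,"ty":0,"tz":0,"twist":0,"grip":0.3},{"tx":0,"ty":0,"tz":0,"twist":0,"grip":0.3},{"tx":0,"ty":0,"tz":0.15,"twist":0,"grip":0.3},{"tx":0,"ty":0,"tz":0,"twist":0,"grip":0.3}]'
python3 -c "
from h import *
p=snap('wrist'); save(p,'w12.png',s=1.5)"
```

```text
time: 20.42
tool_pos: [0.5206, 0.0238, 0.0347]
ee_rot: [-3.141, 0.0, 1.137]
wrist_force: [-0.3, -0.2, -7.7]
width: 0.0438
```

View pics/w12.png

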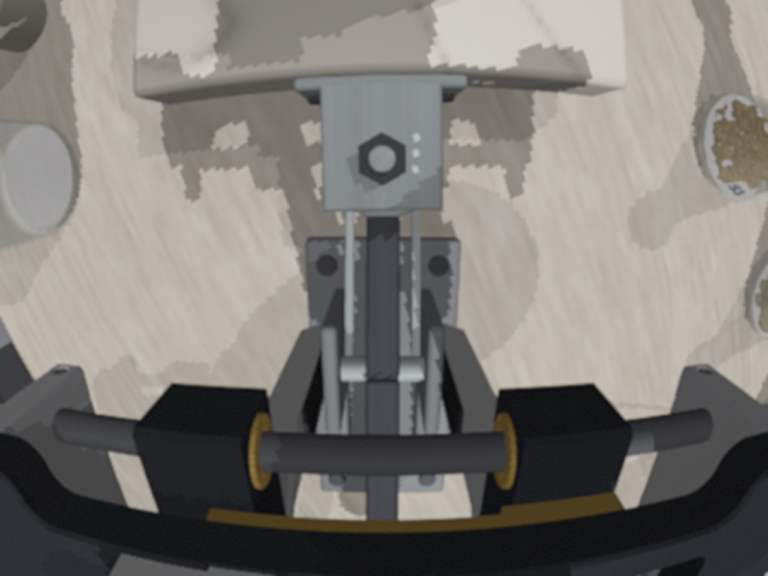

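```bash
python3 -m crank '[{"tx":0,"ty":0,"tz":0.1,"twist":0,"grip":0.3},{"tx":0,"ty":0,"tz":0.05,"twist":0,"grip":0.3},{"tx":0,"ty":0,"tz":0,"twist":0,"grip":0.3},{"tx":0,"ty":0,"tz":0,"twist":0,"grip":0.3}]'
```

```text
time: 20.98
tool_pos: [0.5209, 0.024, 0.0336]
ee_rot: [3.141, 0.0, 1.137]
wrist_force: [-1.0, 0.0, -6.0]
width: 0.0438
```

```bash
python3 -m crank '[{"tx":0,"ty":0,"tz":0.05,"twist":0,"grip":0.3},{"tx":0,"ty":0,"tz":0,"twist":0,"grip":0.3},{"tx":0,"ty":0,"tz":0,"twist":0,"grip":0.5},{"tx":0,"ty":0,"tz":0,"twist":0,"grip":0.75},{"tx":0,"ty":0,"tz":0,"twist":0,"grip":0.75},{"tx":0,"ty":0,"tz":0,"twist":0,"grip":0.75},{"tx":0,"ty":0,"tz":-1.5,"twist":0,"grip":0.75},{"tx":0,"ty":0,"tz":-4,"twist":0,"grip":0.75},{"tx":0,"ty":0,"tz":-4,"twist":0,"grip":0.75},{"tx":0,"ty":0,"tz":-4,"twist":0,"grip":0.75},{"tx":0,"ty":0,"tz":-4,"twist":0,"grip":0.5},{"tx":0,"ty":0,"tz":0,"twist":0,"grip":0.5}]'
python3 -c "
from h import *
p=snap('wrist'); save(p,'w13.png',s=1.5)
q=snap('scene'); save(q,'s13.png',crop=(130,150,330,300),s=3.8)"
```

```text
time: 22.48
tool_pos: [0.5232, 0.0241, 0.2135]
ee_rot: [3.132, -0.004, 1.137]
wrist_force: [0.2, 0.5, -0.4]
width: 0.054
```

View pics/w13.png

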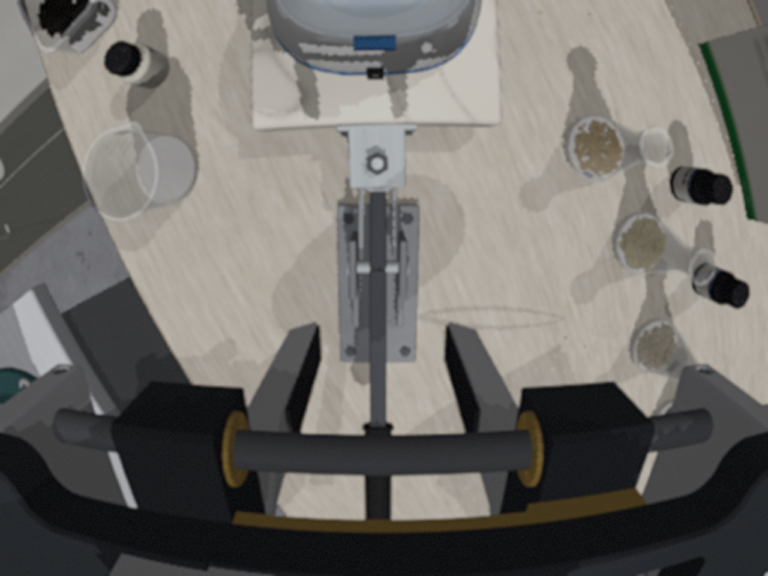

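View pics/s13.png

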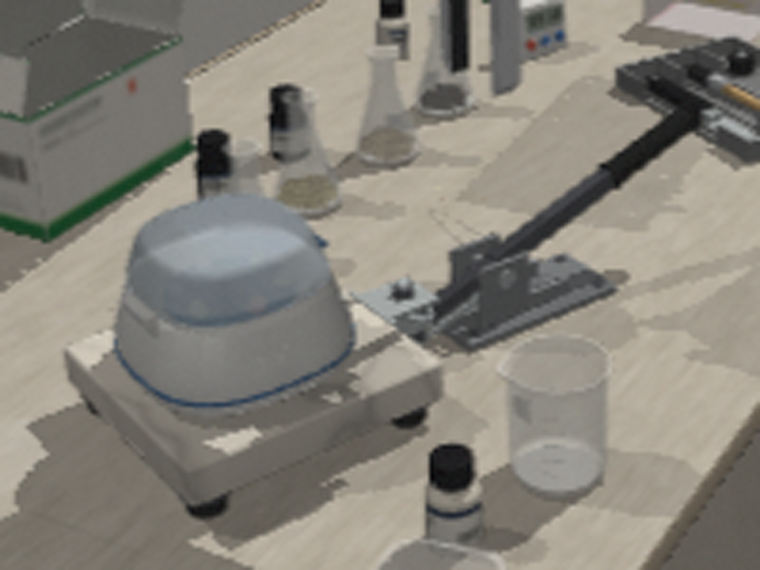

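```bash
python3 -m crank '[{"tx":-2,"ty":0,"tz":0,"twist":0,"grip":0.3},{"tx":-4,"ty":0,"tz":0,"twist":0,"grip":0},{"tx":-4,"ty":0,"tz":0,"twist":0,"grip":0},{"tx":-4,"ty":0,"tz":0,"twist":0,"grip":0},{"tx":-2.3,"ty":0,"tz":1,"twist":0,"grip":0},{"tx":0,"ty":0,"tz":3,"twist":0,"grip":0},{"tx":0,"ty":0,"tz":2,"twist":0,"grip":0},{"tx":0,"ty":0,"tz":0,"twist":0,"grip":0},{"tx":0,"ty":0,"tz":0,"twist":0,"grip":0}]'
python3 - <<'E'
from h import *
p=snap("wrist"); save(p,'w14.png',s=1.5)
q=snap('scene'); save(q,'s14.png',crop=(180,120,380,270),s=3.8)
print(tool()[1])
R,t=tool(); O=np.array([.5205,.0233]);x=np.array([.4226,.9063]);
for l in (.161,.17): print(R[:2,:2].T@(O-l*x-t[:2]))
print(R[:2,:2].T@(O-t[:2]))
E
```

```text
time: 23.7
tool_pos: [0.4521, -0.1242, 0.1481]
ee_rot: [-3.141, 0.0, 1.137]
wrist_force: [0.4, -0.9, 0.6]
width: 0.0005
[ 0.45281865 -0.12414977  0.14892319]
[ 0.00124331 -0.00096926]
[-0.00775652 -0.00099407]
[ 0.16224032 -0.00052529]
```

View pics/w14.png

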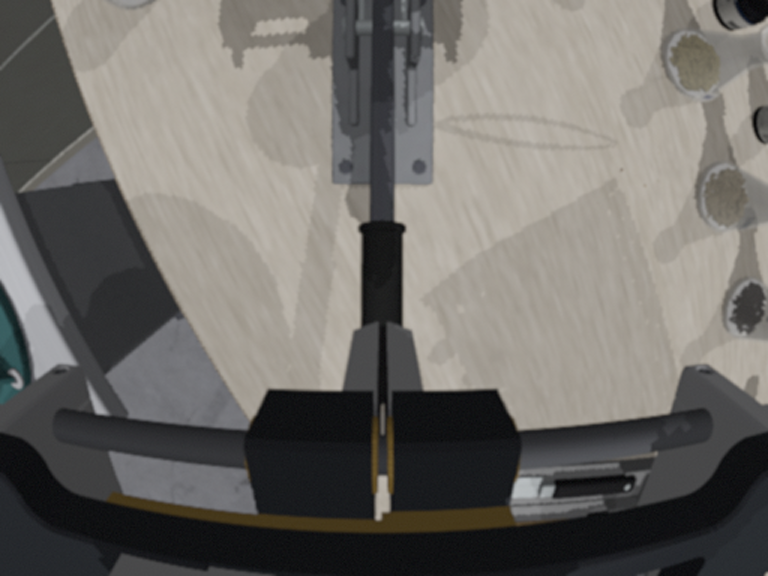

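View pics/s14.png

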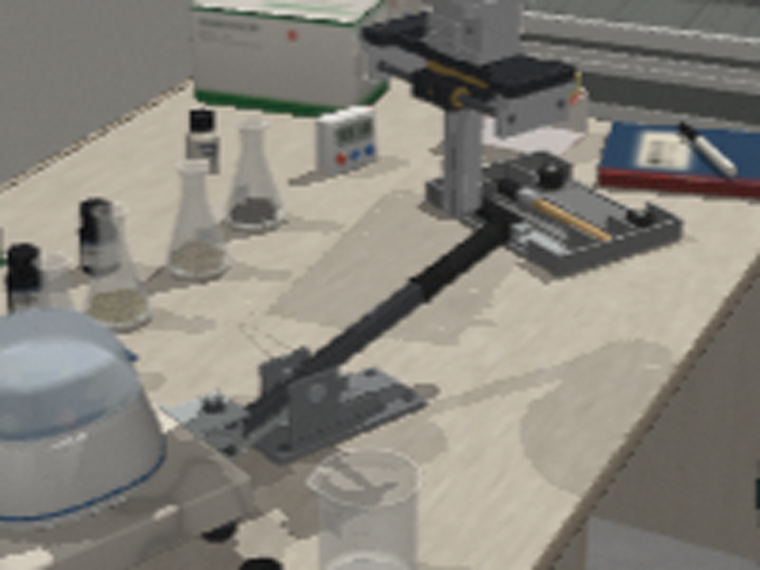

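```bash
python3 -m crank '[{"tx":0,"ty":0,"tz":1.2,"twist":0,"grip":0},{"tx":0,"ty":0,"tz":1,"twist":0,"grip":0},{"tx":-0.1,"ty":0,"tz":0.4,"twist":0,"grip":0},{"tx":-0.1,"ty":0,"tz":0.4,"twist":0,"grip":0},{"tx":-0.1,"ty":0,"tz":0.4,"twist":0,"grip":0},{"tx":-0.1,"ty":0,"tz":0.4,"twist":0,"grip":0},{"tx":0,"ty":0,"tz":0,"twist":0,"grip":0}]'
python3 - <<'E'
from h import *
p=snap("wrist"); save(p,'w15.png',s=1.5)
q=snap('scene'); save(q,'s15.png',crop=(180,120,380,270),s=3.8)
E
```

```text
time: 24.68
tool_pos: [0.4507, -0.1276, 0.1098]
ee_rot: [3.141, 0.0, 1.137]
wrist_force: [-1.0, -0.1, 2.5]
width: 0.0002
```

View pics/w15.png

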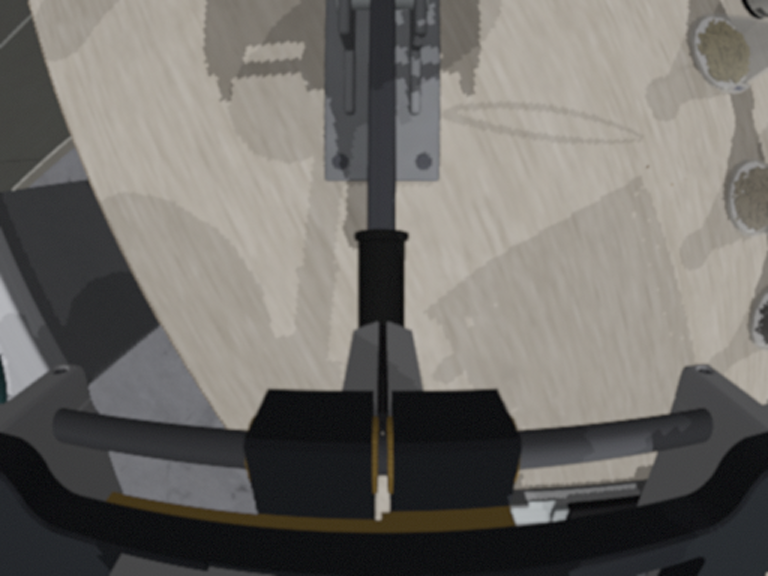

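View pics/s15.png

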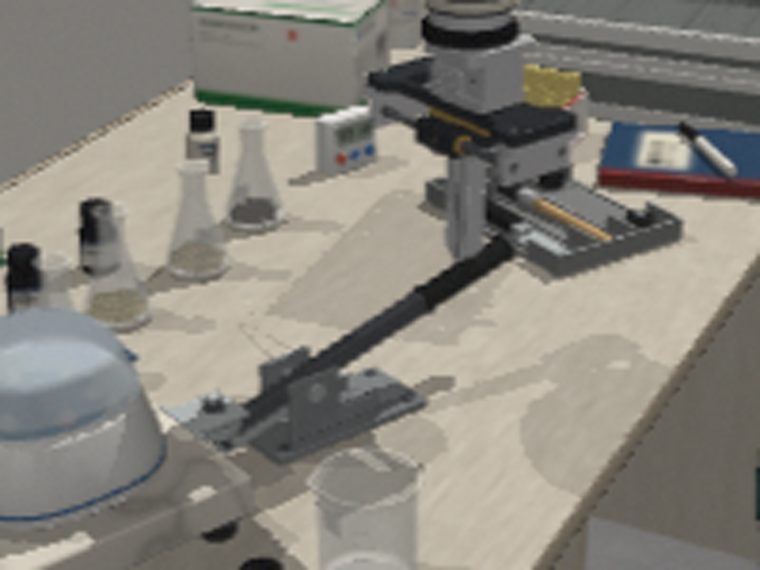

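```bash
python3 -m crank '[{"tx":-0.05,"ty":0,"tz":0.35,"twist":0,"grip":0},{"tx":-0.05,"ty":0,"tz":0.35,"twist":0,"grip":0},{"tx":-0.05,"ty":0,"tz":0.35,"twist":0,"grip":0},{"tx":-0.05,"ty":0,"tz":0.35,"twist":0,"grip":0},{"tx":-0.05,"ty":0,"tz":0.3,"twist":0,"grip":0},{"tx":-0.05,"ty":0,"tz":0.3,"twist":0,"grip":0},{"tx":0,"ty":0,"tz":0,"twist":0,"grip":0}]'
python3 - <<'E'
from h import *
p=snap("wrist"); save(p,'w16.png',s=1.5)
q=snap('scene'); save(q,'s16.png',crop=(150,150,350,300),s=3.8)
E
```

```text
time: 25.65
tool_pos: [0.4496, -0.1309, 0.0913]
ee_rot: [3.14, 0.001, 1.137]
wrist_force: [-3.5, -1.8, 9.1]
width: 0.0004
```

View pics/s16.png

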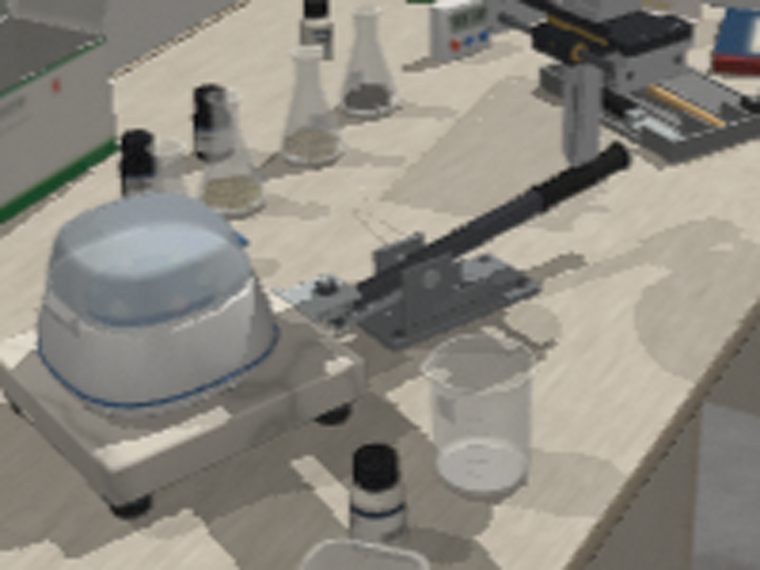

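View pics/w16.png

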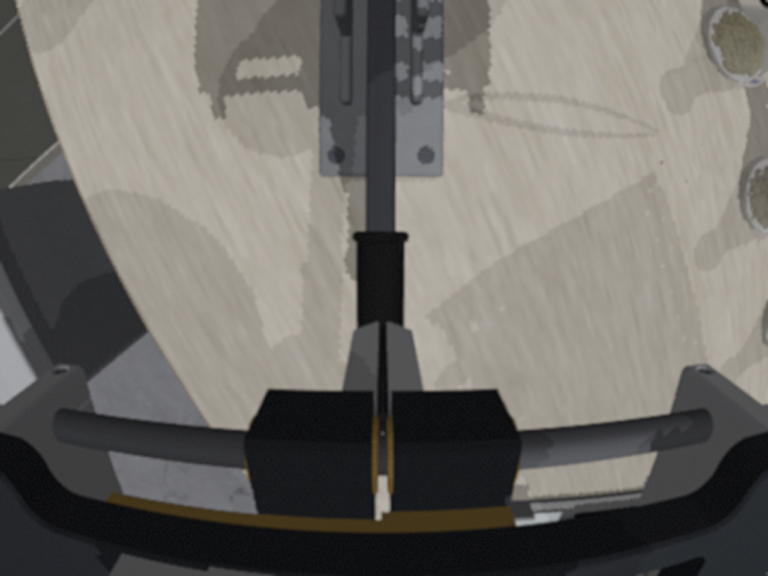

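```bash
python3 -m crank '[{"tx":-0.03,"ty":0,"tz":0.3,"twist":0,"grip":0},{"tx":-0.03,"ty":0,"tz":0.3,"twist":0,"grip":0},{"tx":-0.03,"ty":0,"tz":0.3,"twist":0,"grip":0},{"tx":-0.03,"ty":0,"tz":0.3,"twist":0,"grip":0},{"tx":0,"ty":0,"tz":0,"twist":0,"grip":0}]'
python3 - <<'E'
from h import *
p=snap("wrist"); save(p,'w17.png',s=1.5)
q=snap('scene'); save(q,'s17.png',crop=(150,150,350,300),s=3.8)
E
```

```text
time: 26.38
tool_pos: [0.4488, -0.1326, 0.0794]
ee_rot: [3.14, 0.003, 1.137]
wrist_force: [-4.5, -3.0, 9.9]
width: 0.0005
```

View pics/s17.png

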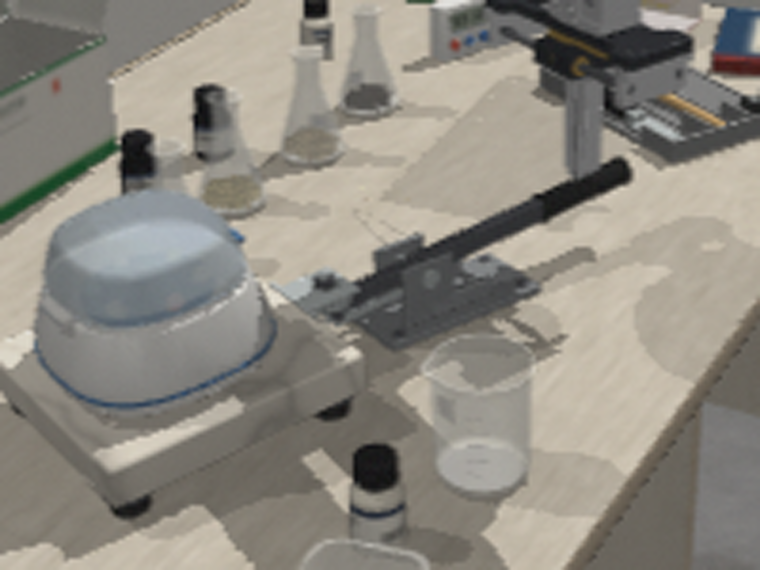

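View pics/w17.png

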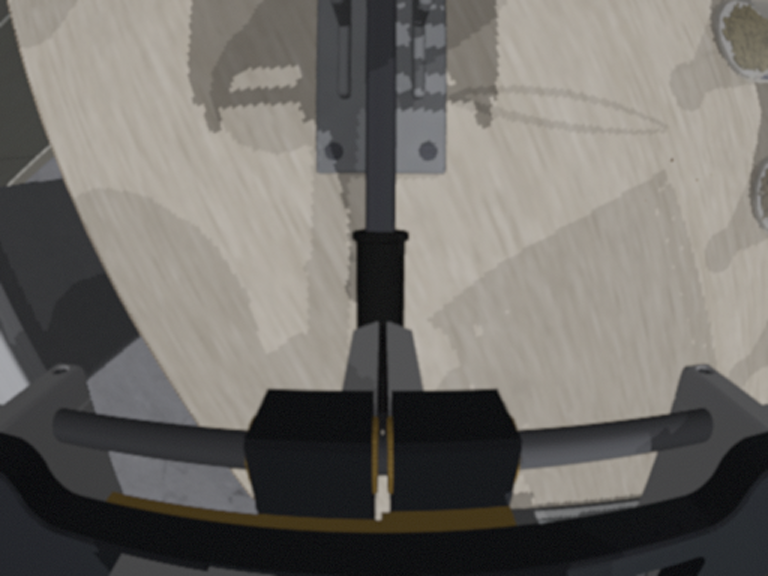

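```bash
python3 -m crank '[{"tx":-0.08,"ty":-0.03,"tz":0.3,"twist":0,"grip":0},{"tx":-0.06,"ty":-0.02,"tz":0.3,"twist":0,"grip":0},{"tx":-0.03,"ty":0,"tz":0.3,"twist":0,"grip":0},{"tx":0,"ty":0,"tz":0.2,"twist":0,"grip":0},{"tx":0,"ty":0,"tz":0,"twist":0,"grip":0}]'
python3 -m crank '[{"tx":0,"ty":0,"tz":0.1,"twist":0,"grip":0},{"tx":0,"ty":0,"tz":0.1,"twist":0,"grip":0},{"tx":0,"ty":0,"tz":0,"twist":0,"grip":0}]'
python3 - <<'E'
from h import *
p=snap("wrist"); save(p,'w18.png',s=1.5)
q=snap('scene'); save(q,'s18.png',crop=(150,150,350,300),s=3.8)
E
```

```text
time: 27.1
tool_pos: [0.4483, -0.1337, 0.0687]
ee_rot: [3.139, 0.002, 1.137]
wrist_force: [-3.4, -1.8, 9.9]
width: 0.0007
time: 27.48
tool_pos: [0.4483, -0.1338, 0.0669]
ee_rot: [3.139, 0.002, 1.137]
wrist_force: [-3.7, -2.2, 9.6]
width: 0.0006
```

View pics/s18.png

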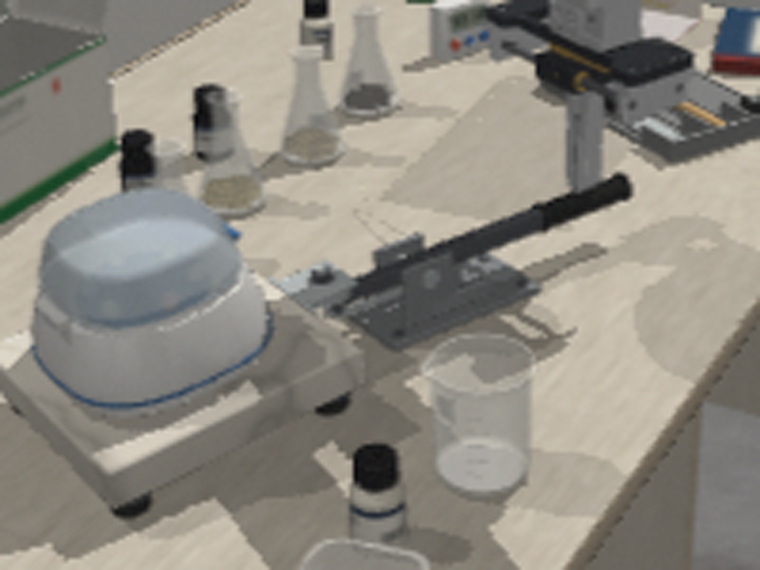

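View pics/w18.png

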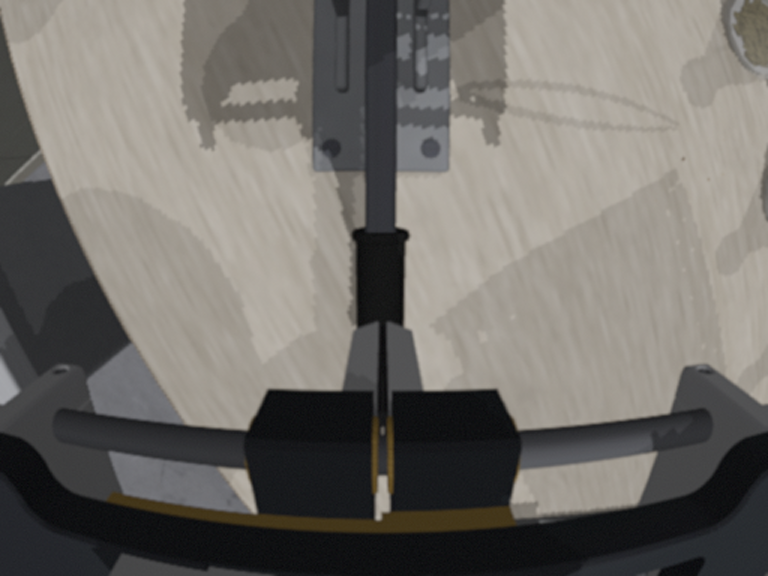

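```bash
python3 -m crank '[{"tx":-0.04,"ty":-0.03,"tz":0.1,"twist":0,"grip":0},{"tx":-0.03,"ty":0,"tz":0.1,"twist":0,"grip":0},{"tx":0,"ty":0,"tz":0,"twist":0,"grip":0}]'
python3 -m crank '[{"tx":0,"ty":0,"tz":0.1,"twist":0,"grip":0},{"tx":0,"ty":0,"tz":0,"twist":0,"grip":0}]'
python3 -m crank '[{"tx":0,"ty":0,"tz":0.1,"twist":0,"grip":0},{"tx":0,"ty":0,"tz":0,"twist":0,"grip":0}]'
```

```text
time: 27.95
tool_pos: [0.4482, -0.1339, 0.0657]
ee_rot: [3.138, 0.001, 1.137]
wrist_force: [-4.7, -0.3, 12.5]
width: 0.0005
time: 28.2
tool_pos: [0.4483, -0.1339, 0.0654]
ee_rot: [3.138, 0.001, 1.137]
wrist_force: [-4.5, -0.3, 16.5]
width: 0.0005
time: 28.45
tool_pos: [0.4483, -0.134, 0.065]
ee_rot: [3.138, 0.001, 1.137]
wrist_force: [-6.0, 0.0, 18.6]
width: 0.0001
```

```bash
python3 -m crank '[{"tx":0,"ty":-0.06,"tz":0.1,"twist":0,"grip":0},{"tx":0,"ty":0,"tz":0,"twist":0,"grip":0},{"tx":0,"ty":0,"tz":0,"twist":0,"grip":0},{"tx":0,"ty":0,"tz":0,"twist":0,"grip":0}]'
python3 - <<'E'
from h import *
p=snap("wrist"); save(p,'w19.png',s=1.5)
q=snap('scene'); save(q,'s19.png',crop=(150,150,350,300),s=3.8)
t=snap('top'); save(t,'t19.png',crop=(90,120,300,270),s=3.8)
K=lambda z:None
# lug nut via top & scene: triangulate by stereo of nut pixels later
for n in ["foot_left","foot_right","scraper_grip"]:
  for r in look(q,n): print(n,r['conf'],r['centre'])
print(get_obs()['wrist_force'])
E
```

```text
time: 28.95
tool_pos: [0.4482, -0.134, 0.0647]
ee_rot: [3.136, 0.001, 1.137]
wrist_force: [-6.6, 0.2, 21.8]
width: 0.0007
foot_left 0.76 [188.7, 242.8]
foot_right 0.73 [192.2, 240.6]
[-6.29565472 -0.36283954 20.73766091]
```

View pics/s19.png

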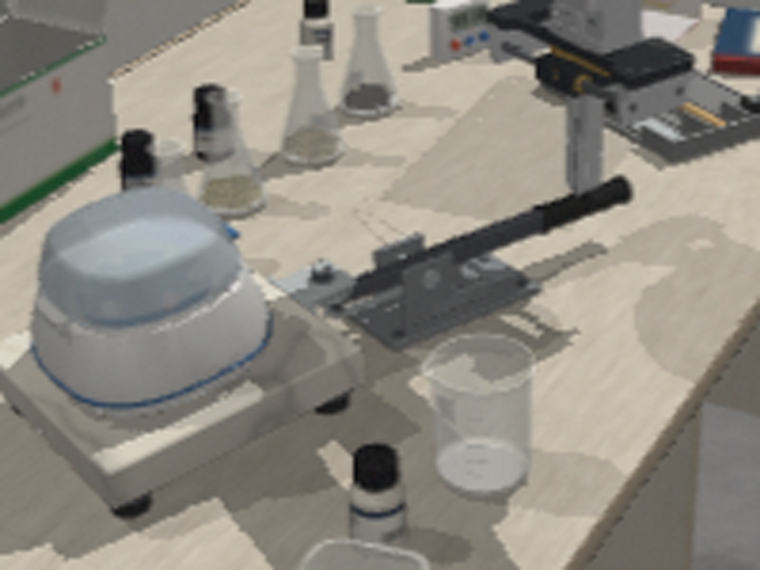

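View pics/t19.png

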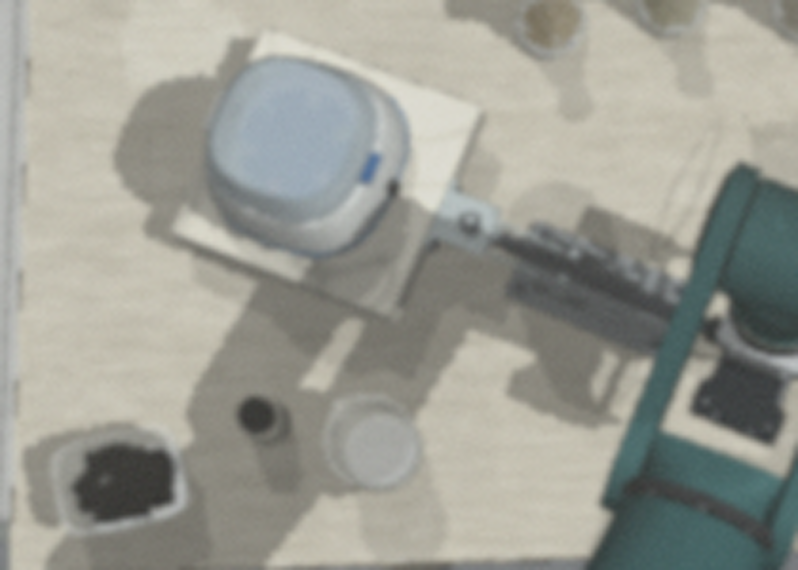

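```bash
python3 - <<'E'
from h import *
from scipy.optimize import least_squares
q=cams.snapshot('scene');t=cams.snapshot('top')
c=lambda u,v,o,s=3.8:np.array([o[0]+(u+.5)/s-.5,o[1]+(v+.5)/s-.5])
def tri(a,b): return least_squares(lambda X:np.r_[proj(q,X)-a,proj(t,X)-b],[.55,.1,.05]).x
A=tri(c(402,290,(130,150)),c(477,229,(90,120)));B=tri(c(322,270,(150,150)),c(470,221,(90,120)))
print(A,B,B-A)
# front corner near beaker: slab corner
A=tri(c(436,372,(130,150)),c(397,320,(90,120)));B=tri(c(362,352,(150,150)),c(398,318,(90,120)));print(A,B,B-A)
E
```

```text
[0.55285187 0.09448513 0.05239608] [0.55417775 0.09791002 0.07121485] [0.00132589 0.00342489 0.01881878]
[0.48316141 0.16153126 0.03990162] [0.48219259 0.15887977 0.05515068] [-0.00096882 -0.00265148  0.01524906]
```

View pics/w19.png

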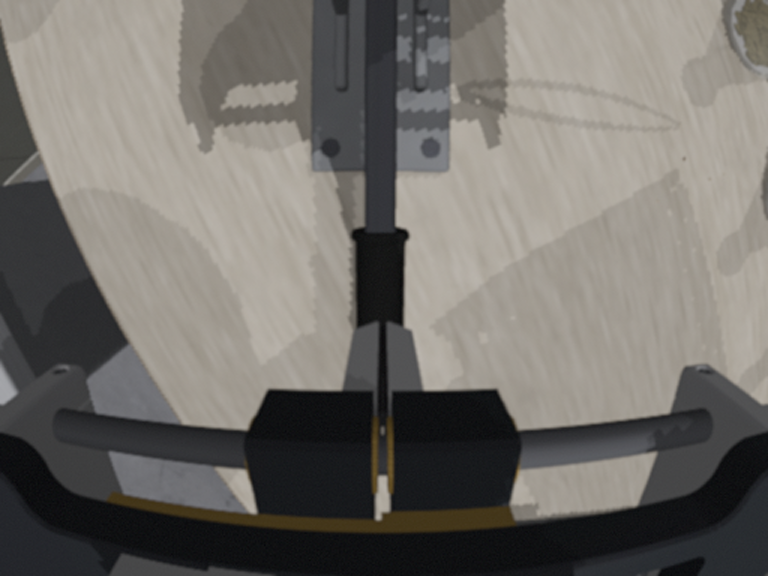

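```bash
python3 -m crank '[{"tx":0,"ty":0,"tz":0,"twist":0,"grip":0},{"tx":0,"ty":0,"tz":0,"twist":0,"grip":0},{"tx":0,"ty":0,"tz":0,"twist":0,"grip":0},{"tx":0,"ty":0,"tz":0,"twist":0,"grip":0},{"tx":0,"ty":0,"tz":0,"twist":0,"grip":0},{"tx":0,"ty":0,"tz":0,"twist":0,"grip":0}]'
python3 -c "
from bench import ticket
print(ticket.close_job())"
```

```text
time: 30.1
tool_pos: [0.4483, -0.134, 0.0647]
ee_rot: [3.136, 0.001, 1.137]
wrist_force: [-6.2, -0.1, 22.3]
width: 0.0009
the job is handed in; nothing more can be done
None
```

The job was handed in at 30.1 s of the 67 s allowed, with the arm still pressing the jack handle down.

- **Scraper:** I gripped it across the handle and laid it flat in the tray's empty lane. After I let go, the picture showed it inside the lane walls, with the brush and the rubber feet where they were.
- **Jack:** I carried it by its cheeks, brought it in along the lug's axis and set it down with the saddle about 3.5 mm short of the stud's centre, to allow for its forward swing. I then pressed the handle down from above with closed fingers.
- **Handle at the stop:** The wrist force stayed near 10 N while the load rose. It then climbed to about 22 N with the fingertips at 54 mm, where the handle top should be about 55 mm when fully down. During a last pause of 0.75 s the tool position did not change.
- **Lift:** The nut on the lug came out about 19 mm higher (expected about 16 mm) and 3.7 mm towards the slab, about what the tilt alone would give. The front left corner of the slab rose about 15 mm. These heights are good to a few millimetres.
- **Checks that were weaker:**
    - I did not measure the feet off the bench directly. When I asked the network for each front foot, both answers landed on the same spot in the middle of the slab, so I did not use them.
    - The same corner also appeared to move 3 mm, but the other way from the nut. I put that down to pixel reading error.
    - About 6 N of sideways force stayed on the handle at the end.
- **Bystanders:** The beaker and the small bottle looked unmoved in the last pictures.

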